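# Take a mosaic sample board off a barbed display hook and stand it in the drying rack

## Robot

A 6-joint arm with a two-finger parallel gripper is mounted at the origin on the work surface. World frame = base frame: x ahead of the robot, y to its left, z up, the work surface at z = 0. Lengths are in m, angles in rad, forces in N, time in s.
With the tool pointing down it reaches from about 0.25 to 0.725 m from the base axis. Payload 4 kg.
Tool frame: the origin (TCP) lies between the finger pads; the fingertips stand 17 mm ahead of it and the grasp point (between the pads) lies 2 mm behind it; z points along the fingers, y is the direction in which the jaws open and shut (so a half turn about z gives the same grasp; the last joint's range is limited). The gripper opens to 85 mm and grips with 20 to 120 N. Pads are 22 mm wide; open, the fingers measure 114 mm over their backs; the gripper's body (76 mm by 85 mm) begins 54 mm behind the grasp point. The pads swing forward as they close: fully open they stand 13 mm farther back than shut.
Start: joints at [1.173, 0.241, 0.005, 1.335, 0, 1.571], TCP at [0.194, 0.461, 0.248] pointing down, gripper open.
Joint ranges: [-2.72, 2.72], [-1.05, 1.87], [-1.09, 1.28], [-1.99, 2.15], [-1.42, 1.44], [-3.14, 3.14]. Speed limits (rad/s): [2.79, 2.79, 3.14, 3.14, 3.14, 3.14].

## Interface

Orientations are given as a unit quaternion [x, y, z, w].
In Python, from workcell import monitor, imaging, bot, models gives the robot as it stands. The module is installed in compiled form; this text tells all that it offers.
- The arm moves only by the tool jog_arm, never from a script. Its argument "moves" is a list of rows, each a list of 2 entries, a list of its own where there are three numbers: the shift along the tool's x, y, z in mm, then the turn about the tool's z in degrees. In form: [[[tx, ty, tz], spin], ...]. A call has 1 to 12 rows; each row is the pose to reach, as a shift and turn from the pose commanded when the call began, along the tool's axes at that moment; what a row does not reach only later rows make up. A row lasts 1/10 s, in which the tool goes at most 50 mm and 8.59 degrees, less where a joint would pass 70% of its speed; a pose out of reach is approached as far as the arm can. A call with a gripper value outside its range is refused whole. "hand" is the finger opening in mm, from 0 to 85.4, set as the call begins (left out, the last holds). The fingers move at their own pace and stop on an object; the grip force is fixed at half the most. Time passes only in rows, so rows that repeat a pose let the fingers close. It gives the time, the measured TCP pose, the force and the opening at its end, in the units of the state.
- monitor.get_obs(): the state, without advancing time (a new reading comes with each control period).
- imaging.camera(name): name is "scene" or "top"; returns the picture (400x640x3 uint8, red, green, blue); there is no depth.
- imaging.calibration(name): a dict with "camera_matrix" (3x3 intrinsics, pixels), "rvec" (rotation vector, rad) and "tvec" (3), from world to camera coordinates, as OpenCV has them. Camera axes: x right, y down, z forward; pixel columns grow to the right and rows downward; lengths in m; the calibration is good to about 2 mm. A picture is of the moment at which its call begins. calibration takes no time and is no camera call.
- bot.job_done(): hands the job in, once; it reports no verdict.
Trained networks look in the newest picture that a camera, given by its name, has taken for a name from the list of things; names that differ only in an ending like _2 or _b are one class to them, and where a whole thing is asked for, a point or a joint stands for the part that bears it (a point fixed in the world has none). Each returns a list of dicts, best first, with "confidence" (0 to 1); they miss things now and then, are a little off and sometimes report something else, mostly with a low value. They report only what shows in the picture. A call takes as long as a camera call. They do not tell look-alikes from the thing itself.
- models.look_for(camera, thing): "centre" ([column, row] in pixels, amid what is visible of it).
- models.regions_of(camera, thing): "region" (400x640 bool, what is visible of it) and "centre" ([column, row] in pixels, amid what is visible of it).
- models.landmark_of(camera, thing): "centre" ([column, row] in pixels: a listed point, or the origin of a listed thing).
The state is a dict: "clock": time; "joint_pos": joint angles; "joint_vel": joint speeds; "tau": joint torques, N m; "eef_pos": TCP position; "tool_rot": TCP orientation; "ft_force": force on the tool from outside, world axes, zero at the start; "ft_torque": the same for the moment, N m; "grip_width": finger opening in m.
Only numpy, scipy, OpenCV 4.12 (cv2) and the standard library are available. Lean on these libraries where they do the work, as an engineer would, in place of code of your own. Each camera call takes 0.05 s, during which the arm holds its last target. There are 200 camera calls.

## Task

Take the mosaic sample board off the barbed display hook, easing its wire loop over the barb without straining the hook, and stand it upright, fully down, in the free middle slot of the wooden drying rack, then let go. Be gentle when seating it, and leave the two boards already in the rack in their slots.

Things in the scene. Friction and masses are not known exactly. Their poses are not given: they have to be found in the camera images.
- board: Sample board hanging on the hook: plywood plate 6 mm thick (x), 60 wide (y), 70 tall (z), about 0.12 kg, mosaic on both faces. A steel wire loop stands on the middle of its top edge, in the plate's plane. Origin: centre of the bottom edge; z up; x normal to the plate, at the start the way the hook points. Grip its side edges 10 to 15 mm below the top edge.
- loop (a point): Middle of the loop's crossbar, by which the board hangs, on the wire's axis, 100 mm above the board's origin and 30 mm above the plate's top edge. Wire 4 mm thick; the opening under the crossbar is 14 mm wide (y) and 28 mm high, closed below by the plate.
- stand: Fixed dark steel stand. Origin on the table under the hook; x is the way the hook points, z up. Foot plate 10 mm thick (x -85 to 45, y -35 to 35 mm); post 12 by 20 mm at x = -60 mm, top at z = 152 mm, with the hook's rod clamped in it, each time at another reach. The hook is strained if pressed with more than 15 N (rod slips at 40 N).
- shank (a point): Point on the axis of the hook's level shank, 150 mm above the stand's origin (stand axes). The hook is a round steel rod, 5 mm thick, in the stand's plane y = 0: shank to +x, square elbow, riser straight up, barb. The board's crossbar starts 4 to 16 mm towards the post from here.
- riser (a point): Mean place of the top of the hook's riser, 60 mm beyond point shank and 30 mm above it: the true one, not measured, lies up to 10 mm nearer or farther along the stand's x, at that height. From there the barb runs back to the post: its end centre is 8 mm back and 4 mm down (rod ends rounded, radius 2.5 mm).
- way_off (a point): Point 10 mm above point riser (same error along x), for the way off. Upright, the loop is too short to pass the barb. Tilted 45 deg, plate's top leaning to the post and bottom swung out to +x below the shank, the crossbar rises just behind the barb's end while the plate's top edge rises in front of the riser, 2 mm to spare each side, then out to +x.
- rack: Fixed wooden drying rack, 140 (x) by 80 mm (y), base 12 mm thick. Three slots along y at x = -50, 0, 50 mm, each 11 mm wide (x), 26 mm deep, between ribs 8 mm thick; rib tops at z = 38 mm, open at both ends. Origin: centre of its underside. The outer slots hold other boards; the middle one is free.
- slot (a point): Centre of the floor of the free middle slot, 12 mm above the rack's origin (rack axes).
- board_near: Another sample board of the same size and shape, standing in the rack's slot at x = -50 mm (origin as for board). Stays there.
- board_far: Another sample board of the same size and shape, standing in the rack's slot at x = 50 mm (origin as for board). Stays there.
Not all that is in view belongs to the job. Several things have the shape of the stand; the one meant has the colours described above.

How it is judged:
By the outcome, as a careful person would: the job done as asked, in the order asked, and still so for the second after the job is handed in, with the robot touching nothing.
It also fails if it takes over 72 s, if anything falls off the work surface, if the arm or the gripper's body presses on something with over 40 N, if the wrist force passes 120 N, or if a joint passes its speed limit or range.

## Working session

There is one attempt and no reset: what is moved stays moved. The work goes in short steps, Python scripts to look and compute and a tool call to move; the robot and the scene stay as the last step left them, time stands still between calls to the robot, and variables do not carry over. Pictures are saved under pics/ and viewed, about 8 in all and at most 12, crops included, and the job is handed in when it is done.

Besides the shell and the picture viewer there is one more tool, called after "Emit:" in YAML: its name, and indented under it one key for each argument. jog_arm: Moves the arm, as the interface text tells. Its arguments: {"type":"object","properties":{"moves":{"type":"array","items":{"type":"array"}},"hand":{"type":"number"}},"required":["moves"]}

```bash
mkdir -p pics
cat > h.py <<'E'
import numpy as np, cv2
from workcell import monitor, imaging, bot, models
from scipy.spatial.transform import Rotation as R
def cal(n):
    c=imaging.calibration(n); return np.array(c["camera_matrix"],float),np.array(c["rvec"],float),np.array(c["tvec"],float)
def proj(n,p):
    K,r,t=cal(n); return cv2.projectPoints(np.array(p,float).reshape(-1,1,3),r,t,K,None)[0].reshape(-1,2)
def ray(n,px):
    K,r,t=cal(n); M=cv2.Rodrigues(r)[0]; d=M.T@np.linalg.inv(K)@np.array([*px,1.0]); return -M.T@t.ravel(), d/np.linalg.norm(d)
def atz(n,px,z):
    o,d=ray(n,px); return o+d*(z-o[2])/d[2]
def tri(a,b):
    o1,d1=ray("scene",a);o2,d2=ray("top",b)
    A=np.stack([d1,-d2],1);s=np.linalg.lstsq(A,o2-o1,rcond=None)[0]
    p,q=o1+d1*s[0],o2+d2*s[1]; return (p+q)/2,np.linalg.norm(p-q)
def shot(n,f,crop=None,k=1):
    im=imaging.camera(n)
    s=im if crop is None else im[crop[1]:crop[3],crop[0]:crop[2]]
    cv2.imwrite("pics/"+f,cv2.cvtColor(cv2.resize(s,None,fx=k,fy=k,interpolation=cv2.INTER_CUBIC),cv2.COLOR_RGB2BGR)); return im
E
python3 - <<'E'
from h import *
for n in("scene","top"):
    shot(n,n+"0.png")
    print(n,ray(n,(320,200)))
    for t in("board","loop","stand","shank","riser","rack","slot","board_near","board_far"):
        print(t,[(np.round(d["centre"],1).tolist(),round(d["confidence"],2)) for d in models.landmark_of(n,t)][:4])
E
```

```text
scene (array([1.06103209, 0.2470834 , 0.81428557]), array([-0.56610845, -0.27191989, -0.77819072]))
board [([270.9, 175.7], 0.86)]
loop [([265.3, 145.9], 0.82)]
stand [([273.9, 188.3], 0.98), ([241.1, 245.1], 0.74), ([328.5, 275.0], 0.65)]
shank [([264.2, 147.1], 0.94), ([230.9, 204.6], 0.72), ([329.9, 234.2], 0.7)]
riser [([258.2, 201.0], 0.87), ([371.6, 225.2], 0.82), ([295.7, 138.5], 0.8), ([271.5, 175.1], 0.59)]
rack [([412.1, 244.6], 0.59)]
slot [([415.6, 240.7], 0.74), ([265.2, 144.3], 0.5)]
board_near [([424.9, 226.3], 0.73), ([269.1, 176.4], 0.25)]
board_far [([398.0, 256.3], 0.72), ([424.1, 224.5], 0.52)]
top (array([0.36039104, 0.02390569, 1.04123851]), array([ 0.17612335, -0.02764427, -0.98397986]))
board [([389.8, 220.3], 0.56)]
loop [([397.8, 215.4], 0.68), ([384.9, 221.6], 0.31)]
stand [([380.9, 223.6], 0.89), ([287.1, 161.6], 0.88), ([374.2, 153.0], 0.83)]
shank [([385.2, 134.8], 0.81), ([394.7, 216.3], 0.68), ([285.8, 144.6], 0.67), ([225.4, 242.8], 0.47)]
riser [([368.3, 216.9], 0.95), ([257.8, 153.4], 0.82), ([356.4, 129.7], 0.66), ([232.5, 224.4], 0.37)]
rack [([231.7, 227.0], 0.81)]
slot [([230.9, 223.4], 0.84)]
board_near [([226.3, 242.2], 0.41)]
board_far [([237.4, 200.6], 0.77)]
```

```bash
python3 - <<'E'
import cv2
a=cv2.imread("pics/scene0.png");b=cv2.imread("pics/top0.png")
cv2.imwrite("pics/c0.png",cv2.resize(a[100:330,180:480],None,fx=2.6,fy=2.6,interpolation=2))
cv2.imwrite("pics/c1.png",cv2.resize(b[80:300,170:450],None,fx=2.7,fy=2.7,interpolation=2))
E
python3 - <<'E'
from h import *
for k,a,b in[("loop",(265.3,145.9),(397.8,215.4)),("shank",(264.2,147.1),(394.7,216.3)),("riser",(295.7,138.5),(368.3,216.9)),("stand",(273.9,188.3),(380.9,223.6)),("slot",(415.6,240.7),(230.9,223.4)),("rack",(412.1,244.6),(231.7,227)),("near",(424.9,226.3),(226.3,242.2)),("far",(398,256.3),(237.4,200.6)),("board",(270.9,175.7),(389.8,220.3))]:
    p,e=tri(a,b);print(k,p.round(4),e.round(4))
E
```

```text
loop [ 0.4885 -0.1612  0.1436] 0.0004
shank [ 0.4889 -0.1594  0.1399] 0.0088
riser [ 0.4787 -0.092   0.1865] 0.0046
stand [ 0.4892 -0.1499  0.0066] 0.0032
slot [0.4896 0.2042 0.0123] 0.0026
rack [ 0.4849  0.2026 -0.0114] 0.0047
near [0.4458 0.212  0.0161] 0.0009
far [0.5441 0.1864 0.0142] 0.005
board [ 0.4896 -0.159   0.0494] 0.0057
```

View pics/c0.png

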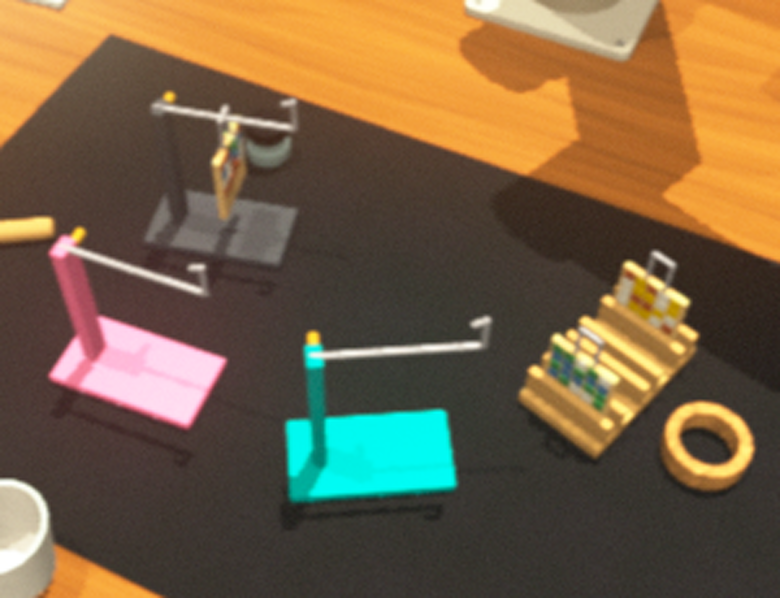

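View pics/c1.png

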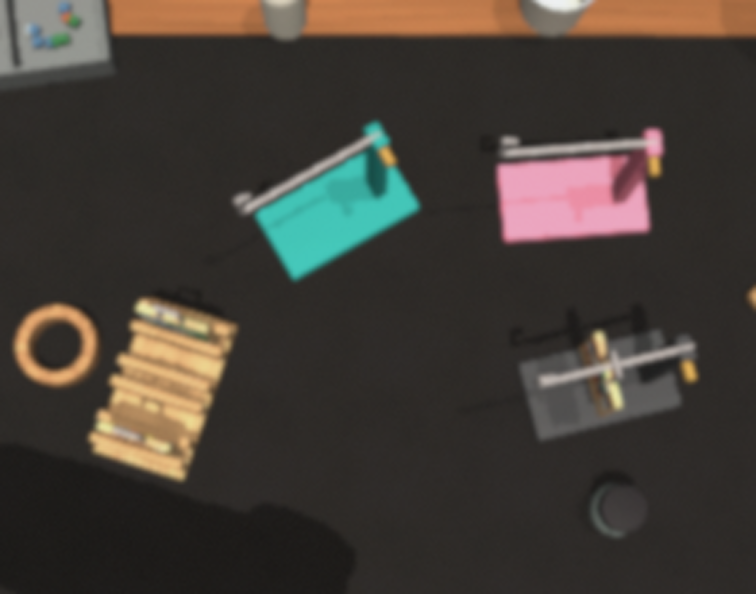

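Three stand-shaped things appear in the scene image: dark grey with the board at about (265,170), pink at (240,245) and teal at (328,275). The dark grey steel one, the only one with a board on it, fits the description. The rack is at (412,245). Next I'll enlarge the dark stand in both views to confirm and measure it.

Run:
```python
import cv2,numpy as np
a=cv2.imread("pics/scene0.png")[128:208,230:304];b=cv2.imread("pics/top0.png")[185:250,355:437]
k=7
A=cv2.resize(a,None,fx=k,fy=k,interpolation=2);B=cv2.resize(b,None,fx=k,fy=k,interpolation=2)
for I,x0,y0 in((A,230,128),(B,355,185)):
    for g in range(0,100,10):
        X=(-x0%10+g)*k;Y=(-y0%10+g)*k
        if X<I.shape[1]: cv2.line(I,(X,0),(X,6),(0,255,255),1);cv2.putText(I,str(x0+X//k),(X,18),0,.35,(0,255,255))
        if Y<I.shape[0]: cv2.line(I,(0,Y),(6,Y),(0,255,255),1);cv2.putText(I,str(y0+Y//k),(8,Y+4),0,.35,(0,255,255))
cv2.imwrite("pics/d0.png",A);cv2.imwrite("pics/d1.png",B)
```

```text
(no output)
```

View pics/d0.png

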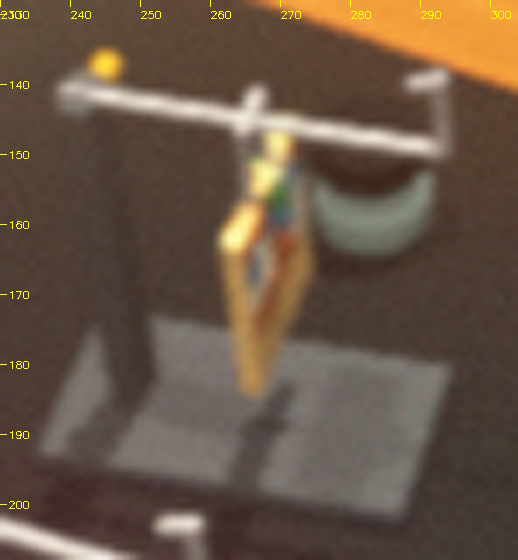

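View pics/d1.png

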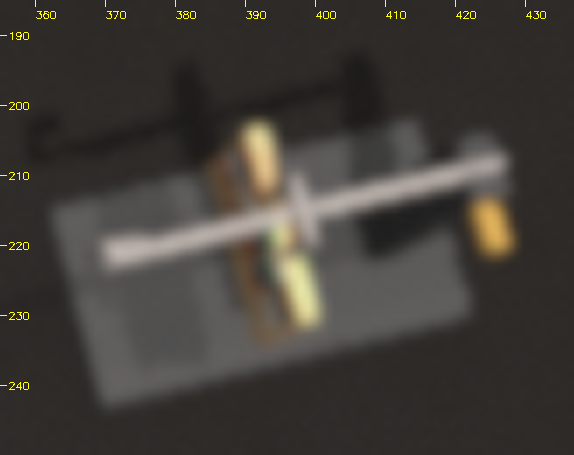

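The enlarged crop confirms the dark grey steel stand. In the scene view the riser top is at about (293.3,139) and the crossbar at (266,143.6). In the top view the riser is at about (370.4,221) and the crossbar at (398.6,215). The 4 mm wire loop hangs from the rod. Next I'll fit the poses.

```bash
cat > fit.py <<'E'
from h import *
from scipy.optimize import least_squares
foot=np.array([[45,35,10],[45,-35,10],[-85,-35,10],[-85,35,10]])/1e3
top=np.array([[362.4,214.3],[370,242.9],[422.1,230],[414.7,202.9]])-.5
sc=np.array([[294.3,180.4],[288.3,201.1],[236,192.3]])-.5
def T(q,p): c,s=np.cos(q[2]),np.sin(q[2]); return np.c_[q[0]+c*p[:,0]-s*p[:,1],q[1]+s*p[:,0]+c*p[:,1],p[:,2]]
# which corner is which: hook +x is world ~+y (left in top image)
def res(q):
    w=T(q,foot)
    ft=np.stack([w[1],w[0],w[3],w[2]]) # placeholder order, tested below
    return w
best=None
import itertools
for perm in itertools.permutations(range(4)):
  for p3 in itertools.permutations(range(4),3):
    f=lambda q:np.r_[(proj("top",T(q,foot)[list(perm)])-top).ravel(),(proj("scene",T(q,foot)[list(p3)])-sc).ravel()]
    if np.abs(f([.49,-.15,np.radians(102)])).max()>25: continue
    r=least_squares(f,[.49,-.15,np.radians(102)])
    if best is None or r.cost<best[0].cost: best=(r,perm,p3)
r=best[0]; q=r.x; print(q[:2].round(4),np.degrees(q[2]).round(1),r.cost,best[1:],r.fun.round(1))
np.save("stand.npy",q)
off=lambda p:((p[:2]-q[:2])@np.array([[np.cos(q[2]),-np.sin(q[2])],[np.sin(q[2]),np.cos(q[2])]]),p[2])
for n,a,b in(("riser",(293.3,139),(370.4,221)),("barb",(288.3,139.7),(376.5,219.9)),("cross",(266,143.6),(398.6,215))):
    p,e=tri(np.array(a)-.5,np.array(b)-.5); print(n,p.round(4),e.round(4),"stand:",off(p))
print("riser nominal",T(q,np.array([[.06,0,.18],[0,0,.15],[-.01,0,.1545]])).round(4))
for n in("scene","top"): print(n,proj(n,T(q,np.array([[.06,0,.18],[.052,0,.176],[.06,0,.15],[-.06,0,.15]]))).round(1))
# rack
for n in("near","far"):pass
S=lambda d:(np.array([.4896,.2042]),)
E
python3 fit.py
```

```text
[ 0.4879 -0.1542] 103.1 2.601548241080918 ((1, 0, 3, 2), (0, 1, 2)) [-0.5 -0.1 -0.6  0.3  0.7  0.3  0.  -1.2  1.1 -0.8 -0.5  0.1 -0.6 -0.4]
riser [ 0.4737 -0.0987  0.1788] 0.0011 stand: (array([0.0572475 , 0.00122285]), np.float64(0.17879275042276088))
barb [ 0.4761 -0.1107  0.1741] 0.0007 stand: (array([0.04503727, 0.00159135]), np.float64(0.17412109040475354))
cross [ 0.4889 -0.1597  0.1531] 0.0 stand: (array([-0.0055825 ,  0.00025677]), np.float64(0.15308807500377536))
riser nominal [[ 0.4742 -0.0957  0.18  ]
 [ 0.4879 -0.1542  0.15  ]
 [ 0.4901 -0.1639  0.1545]]
scene [[294.1 138.7]
 [290.6 139.5]
 [294.7 148.9]
 [241.8 140.3]]
top [[368.7 220. ]
 [372.4 219.4]
 [366.7 222. ]
 [423.3 208.5]]
```

```bash
cat > tool.py <<'E'
from h import *
def to(p,yaw,pr=True):
    """shift (mm) in current tool axes and spin (deg) to bring TCP to p with tool-y axis along yaw (mod 180)"""
    o=monitor.get_obs(); Rm=R.from_quat(o["tool_rot"]).as_matrix()
    d=Rm.T@(np.array(p)-o["eef_pos"])*1e3
    y=np.degrees(np.arctan2(Rm[1,1],Rm[0,1]))
    s=-((yaw-y+90)%180-90)   # tool z down: spin reverses yaw
    print("t",round(o["clock"],2),"eef",np.round(o["eef_pos"],4),"yaw_y",y.round(1),"z",Rm[:,2].round(3),"F",np.round(o["ft_force"],1),"w",round(o["grip_width"]*1e3,1),"j",np.round(o["joint_pos"],2))
    print("shift",d.round(1),"spin",round(s,1)); return d,s
E
python3 - <<'E'
from tool import *
to((.4889,-.1597,.20),13.1)
E
```

```text
t 1.0 eef [0.1937 0.461  0.2483] yaw_y 67.2 z [ 0.  0. -1.] F [-0.2  0.1 -0.3] w 85.3 j [1.17 0.24 0.01 1.34 0.   1.57]
shift [-512.6 -457.9   48.3] spin 54.1
```

Emit:
jog_arm:
  moves:
    - [[-513, -458, 10], 54.1]
    - [[-513, -458, 10], 54.1]
    - [[-513, -458, 10], 54.1]
    - [[-513, -458, 10], 54.1]
    - [[-513, -458, 10], 54.1]
    - [[-513, -458, 10], 54.1]
    - [[-513, -458, 10], 54.1]
    - [[-513, -458, 10], 54.1]
    - [[-513, -458, 10], 54.1]
    - [[-513, -458, 10], 54.1]
    - [[-513, -458, 10], 54.1]
    - [[-513, -458, 10], 54.1]

```text
clock: 2.2
eef_pos: [0.4521, -0.0829, 0.2398]
tool_rot: [0.622, 0.783, 0.0, 0.0]
ft_force: [0.8, 0.1, 0.5]
grip_width: 0.0854
```

Run:
```python
from tool import *
to((.4889,-.1597,.20),13.1)
```

```text
t 2.2 eef [ 0.4521 -0.0829  0.2398] yaw_y 13.1 z [ 0.001  0.    -1.   ] F [0.8 0.1 0.5] w 85.4 j [-0.18  0.16 -0.11  1.29  0.    1.16]
shift [-83.1  18.5  39.9] spin -0.0
```

Emit:
jog_arm:
  moves:
    - [[-41, 9, 0], 0]
    - [[-83, 18.5, 0], 0]
    - [[-83, 18.5, 40], 0]
    - [[-83, 18.5, 40], 0]
    - [[-83, 18.5, 40], 0]

```text
clock: 2.7
eef_pos: [0.4873, -0.157, 0.1991]
tool_rot: [0.622, 0.783, -0.001, -0.002]
ft_force: [0.1, -0.1, 0.7]
grip_width: 0.0854
```

Run:
```python
from tool import *
to((.4889,-.1597,.127),13.1)
a=shot("scene","e0.png",(220,80,340,210),5)
b=shot("top","e1.png",(340,150,460,260),5)
```

```text
t 2.7 eef [ 0.4873 -0.157   0.1991] yaw_y 13.1 z [-0.003  0.001 -1.   ] F [ 0.1 -0.1  0.7] w 85.4 j [-0.31  0.29 -0.05  1.23  0.    1.03]
shift [-3.1  1.2 72. ] spin 0.0
```

View pics/e0.png

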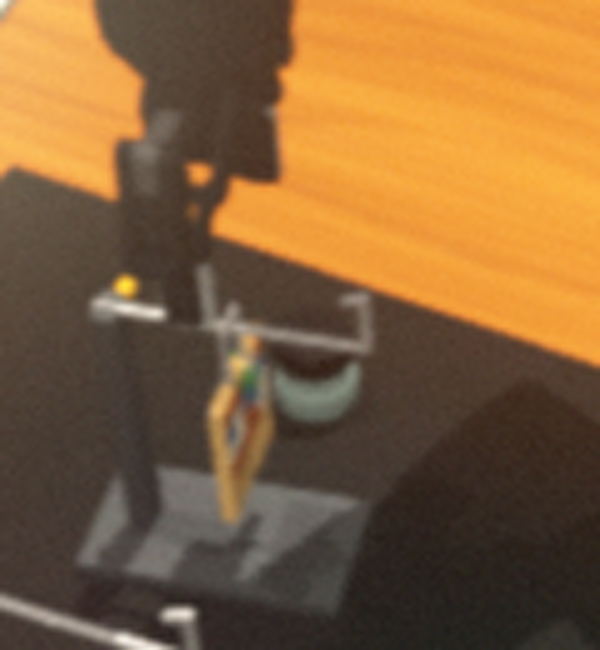

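The picture shows the open fingers above the rod, on either side of the board at about (268,165), with the riser at (292,140) clear of them.

Emit:
jog_arm:
  moves:
    - [[-1, 0.5, 25], 0]
    - [[-1, 0.5, 50], 0]
    - [[-1, 0.5, 65], 0]
    - [[-1, 0.5, 72], 0]
    - [[-1, 0.5, 72], 0]
    - [[-1, 0.5, 72], 0]

```text
clock: 3.4
eef_pos: [0.4901, -0.1582, 0.1291]
tool_rot: [0.621, 0.783, 0.0, 0.001]
ft_force: [-0.2, 0.5, 0.6]
grip_width: 0.0852
```

Run:
```python
from tool import *
to((.4889,-.1597,.127),13.1)
```

```text
t 3.4 eef [ 0.4901 -0.1582  0.1291] yaw_y 13.1 z [ 0.002 -0.001 -1.   ] F [-0.2  0.5  0.6] w 85.2 j [-0.31  0.35 -0.17  1.05  0.    1.03]
shift [-1.2 -1.5  2.1] spin 0.0
```

Emit:
jog_arm:
  hand: 66
  moves:
    - [[-1, -1.5, 2], 0]
    - [[-1, -1.5, 2], 0]
    - [[-1, -1.5, 2], 0]
    - [[-1, -1.5, 2], 0]

```text
clock: 3.8
eef_pos: [0.4879, -0.1597, 0.1258]
tool_rot: [0.622, 0.783, 0.0, 0.0]
ft_force: [1.0, -0.4, 0.4]
grip_width: 0.0663
```

Emit:
jog_arm:
  hand: 59
  moves:
    - [[0, 0, 0], 0]
    - [[0, 0, 0], 0]
    - [[0, 0, 0], 0]
    - [[0, 0, 0], 0]

```text
clock: 4.2
eef_pos: [0.4884, -0.1596, 0.1259]
tool_rot: [0.622, 0.783, 0.0, 0.001]
ft_force: [0.8, 0.1, 1.7]
grip_width: 0.0593
```

Run:
```python
from tool import *
to((.4889,-.1597,.127),13.1)
a=shot("scene","f0.png",(230,110,310,210),6)
```

```text
t 4.2 eef [ 0.4884 -0.1596  0.1259] yaw_y 13.1 z [ 0.001 -0.    -1.   ] F [0.8 0.1 1.7] w 59.3 j [-0.32  0.35 -0.17  1.04  0.    1.03]
shift [-0.2  0.4 -1.1] spin 0.0
```

View pics/f0.png

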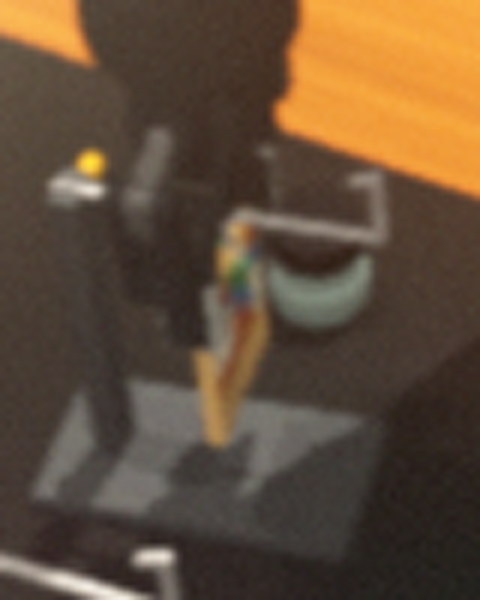

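Run:
```python
from tool import *
from fit import T,q
for z in(.104,.109,.115):
  print(z,((proj("scene",T(q,np.array([[x-.0056,s*o,z] for s in(-1,1) for o in(.030,.040,.055) for x in(-.011,.011)]))-.0)-[230,110])*6).round().tolist())
```

```text
[ 0.4879 -0.1542] 103.1 2.601548241080918 ((1, 0, 3, 2), (0, 1, 2)) [-0.5 -0.1 -0.6  0.3  0.7  0.3  0.  -1.2  1.1 -0.8 -0.5  0.1 -0.6 -0.4]
riser [ 0.4737 -0.0987  0.1788] 0.0011 stand: (array([0.0572475 , 0.00122285]), np.float64(0.17879275042276088))
barb [ 0.4761 -0.1107  0.1741] 0.0007 stand: (array([0.04503727, 0.00159135]), np.float64(0.17412109040475354))
cross [ 0.4889 -0.1597  0.1531] 0.0 stand: (array([-0.0055825 ,  0.00025677]), np.float64(0.15308807500377536))
riser nominal [[ 0.4742 -0.0957  0.18  ]
 [ 0.4879 -0.1542  0.15  ]
 [ 0.4901 -0.1639  0.1545]]
scene [[294.1 138.7]
 [290.6 139.5]
 [294.7 148.9]
 [241.8 140.3]]
top [[368.7 220. ]
 [372.4 219.4]
 [366.7 222. ]
 [423.3 208.5]]
0.104 [[172.0, 346.0], [229.0, 356.0], [164.0, 365.0], [221.0, 375.0], [151.0, 395.0], [209.0, 405.0], [220.0, 235.0], [276.0, 244.0], [228.0, 217.0], [283.0, 226.0], [239.0, 191.0], [294.0, 200.0]]
0.109 [[171.0, 337.0], [228.0, 346.0], [163.0, 356.0], [220.0, 366.0], [150.0, 386.0], [208.0, 396.0], [219.0, 225.0], [275.0, 234.0], [227.0, 208.0], [282.0, 217.0], [238.0, 181.0], [293.0, 190.0]]
0.115 [[169.0, 325.0], [227.0, 335.0], [161.0, 345.0], [219.0, 355.0], [148.0, 375.0], [206.0, 385.0], [218.0, 214.0], [273.0, 223.0], [226.0, 196.0], [281.0, 205.0], [237.0, 170.0], [292.0, 179.0]]
```

Emit:
jog_arm:
  hand: 63
  moves:
    - [[0, 0, 0], 0]
    - [[0, 0, 0], 0]
    - [[0, 0, -5], 0]
    - [[0, 0, -5], 0]
    - [[0, 0, -5], 0]

```text
clock: 4.75
eef_pos: [0.4879, -0.1597, 0.1308]
tool_rot: [0.622, 0.783, 0.0, 0.0]
ft_force: [-0.0, 0.2, -0.0]
grip_width: 0.0628
```

Emit:
jog_arm:
  hand: 59
  moves:
    - [[0, 0, 0], 0]
    - [[0, 0, 0], 0]
    - [[0, 0, 0], 0]
    - [[0, 0, 0], 0]
    - [[0, 0, -3], 0]
    - [[0, 0, -3], 0]
    - [[0, 0, -3], 0]

```text
clock: 5.45
eef_pos: [0.4876, -0.1595, 0.1333]
tool_rot: [0.622, 0.783, -0.0, -0.0]
ft_force: [-0.0, 0.9, -1.6]
grip_width: 0.059
```

Run:
```python
from tool import *
for i in range(4):
    imaging.camera("top"); o=monitor.get_obs(); print(np.round(o["eef_pos"],4),np.round(o["ft_force"],1),np.round(o["ft_torque"],2),o["grip_width"])
to((.4889,-.1597,.127),13.1)
```

```text
[ 0.4876 -0.1595  0.1333] [ 0.7  0.7 -1.3] [ 0.04 -0.03 -0.04] 0.05860088011676077
[ 0.4876 -0.1595  0.1333] [ 0.1 -0.5 -1.8] [-0.02 -0.02 -0.03] 0.05903714285834859
[ 0.4876 -0.1595  0.1333] [ 0.3  0.5 -1.6] [-0.    0.03 -0.04] 0.0590533447424026
[ 0.4877 -0.1595  0.1334] [ 1.  -0.1 -0.6] [-0.01  0.01 -0.02] 0.058757291493321394
t 5.65 eef [ 0.4877 -0.1595  0.1334] yaw_y 13.1 z [-0.  0. -1.] F [ 1.  -0.1 -0.6] w 58.8 j [-0.32  0.35 -0.16  1.06 -0.    1.03]
shift [-0.5  1.1  6.4] spin 0.0
```

Force z is about -1.3 N, which matches the board's weight, so it is gripped and lifted 3 mm. Next I'll bring the crossbar close to the riser.

Emit:
jog_arm:
  moves:
    - [[10, 0, 0], 0]
    - [[20, 0, 0], 0]
    - [[30, 0, 0], 0]
    - [[38, 0, 0], 0]
    - [[44, 0, 0], 0]
    - [[48, 0, 0], 0]
    - [[48, 0, 0], 0]
    - [[48, 0, 0], 0]

```text
clock: 6.45
eef_pos: [0.4771, -0.1129, 0.1337]
tool_rot: [0.622, 0.783, -0.0, 0.0]
ft_force: [-0.1, -0.6, -1.4]
grip_width: 0.0592
```

```bash
cat > f.py <<'E'
from tool import *
q=np.load("stand.npy")
def st(n=3):
    F=[];P=[]
    for i in range(n):
        imaging.camera("top"); o=monitor.get_obs();F.append(o["ft_force"]);P.append(o["eef_pos"])
    F=np.mean(F,0);P=np.mean(P,0);c,s=np.cos(q[2]),np.sin(q[2]);M=np.array([[c,s,0],[-s,c,0],[0,0,1]])
    print("t",round(o["clock"],2),"stand-frame TCP mm",((P-[q[0],q[1],0])@M.T*1e3).round(1),"F",(M@F).round(1),"w",round(o["grip_width"]*1e3,1),"tau",np.round(o["ft_torque"],2))
E
python3 -c "from f import *;st()"
```

```text
t 6.6 stand-frame TCP mm [ 42.5   1.2 133.6] F [ 0.1  0.  -1.2] w 59.3 tau [ 0.03  0.03 -0.05]
```

Emit:
jog_arm:
  moves:
    - [[2, 0, 0], 0]
    - [[4, 0, 0], 0]
    - [[6, 0, 0], 0]
    - [[6, 0, 0], 0]

```text
clock: 7.0
eef_pos: [0.4755, -0.1067, 0.1336]
tool_rot: [0.622, 0.783, 0.0, -0.0]
ft_force: [0.6, -0.9, -1.0]
grip_width: 0.059
```

Emit:
jog_arm:
  moves:
    - [[1, 0, 0], 0]
    - [[2, 0, 0], 0]
    - [[2, 0, 0], 0]

```text
clock: 7.3
eef_pos: [0.4751, -0.1049, 0.1336]
tool_rot: [0.622, 0.783, 0.0, -0.0]
ft_force: [-0.1, -0.4, -1.6]
grip_width: 0.0591
```

Emit:
jog_arm:
  moves:
    - [[1, 0, 0], 0]
    - [[2, 0, 0], 0]
    - [[2, 0, 0], 0]

```text
clock: 7.6
eef_pos: [0.4747, -0.103, 0.1336]
tool_rot: [0.622, 0.783, -0.0, 0.0]
ft_force: [0.4, -0.4, -1.4]
grip_width: 0.0594
```

```bash
python3 -c "from f import *;st()"
```

```text
t 7.75 stand-frame TCP mm [ 52.7   1.3 133.6] F [-0.2 -0.1 -1.5] w 59.4 tau [-0.01  0.   -0.03]
```

Emit:
jog_arm:
  moves:
    - [[1, 0, 0], 0]
    - [[1, 0, 0], 0]
    - [[1, 0, 0], 0]

```text
clock: 8.05
eef_pos: [0.4744, -0.1022, 0.1336]
tool_rot: [0.622, 0.783, -0.0, 0.0]
ft_force: [-0.1, -1.4, -1.3]
grip_width: 0.0591
```

Emit:
jog_arm:
  moves:
    - [[1, 0, 0], 0]
    - [[1, 0, 0], 0]
    - [[1, 0, 0], 0]

```text
clock: 8.35
eef_pos: [0.4742, -0.1012, 0.1336]
tool_rot: [0.622, 0.783, -0.0, 0.0]
ft_force: [-0.0, -0.2, -1.6]
grip_width: 0.0593
```

Emit:
jog_arm:
  moves:
    - [[1, 0, 0], 0]
    - [[1, 0, 0], 0]
    - [[1, 0, 0], 0]

```text
clock: 8.65
eef_pos: [0.474, -0.1002, 0.1336]
tool_rot: [0.622, 0.783, -0.0, 0.0]
ft_force: [-0.3, -0.5, -1.1]
grip_width: 0.0591
```

```bash
python3 -c "from f import *;st()"
```

```text
t 8.8 stand-frame TCP mm [ 55.7   1.3 133.6] F [-0.6  0.4 -1.4] w 58.8 tau [-0.21 -0.04 -0.05]
```

Emit:
jog_arm:
  moves:
    - [[1, 0, 0], 0]
    - [[1, 0, 0], 0]
    - [[1, 0, 0], 0]

```text
clock: 9.1
eef_pos: [0.4738, -0.0992, 0.1336]
tool_rot: [0.622, 0.783, 0.0, 0.0]
ft_force: [-0.0, -1.5, -1.3]
grip_width: 0.0593
```

Run:
```python
from f import *
st(1);st(1);st(1)
shot("scene","g0.png",(240,100,320,200),6)
```

```text
t 9.15 stand-frame TCP mm [ 56.7   1.2 133.6] F [-2.5  0.4 -1.7] w 59.4 tau [-0.27 -0.   -0.01]
t 9.2 stand-frame TCP mm [ 56.7   1.2 133.6] F [-1.6 -0.1 -0.3] w 58.7 tau [-0.22  0.   -0.04]
t 9.25 stand-frame TCP mm [ 56.7   1.3 133.6] F [-1.7  0.1 -1.2] w 58.9 tau [-0.21  0.06 -0.01]
```

View pics/g0.png

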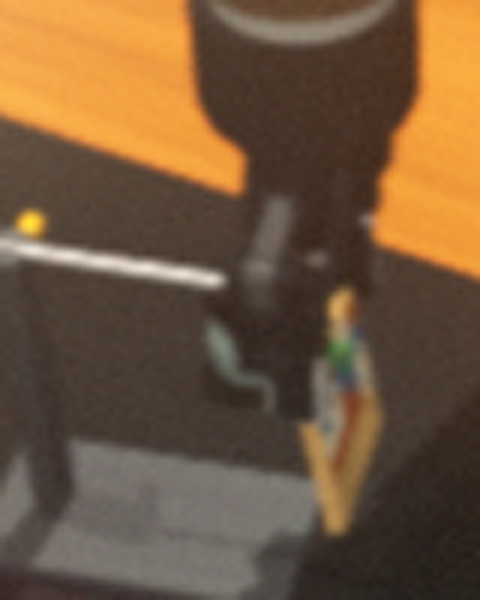

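Contact with the riser is at TCP x of about 56 mm in the stand frame, and the force is small (2 N). Next I'll pivot the board about the crossbar in small steps, watching the force.

Emit:
jog_arm:
  moves:
    - [[1, 0, 0], 0]
    - [[2, 0, 0], 0]
    - [[3, 0, -0.1], 0]
    - [[3, 0, -0.1], 0]

```text
clock: 9.7
eef_pos: [0.4731, -0.0961, 0.1337]
tool_rot: [0.622, 0.783, 0.0, 0.0]
ft_force: [0.5, -1.1, -0.7]
grip_width: 0.0596
```

```bash
python3 -c "from f import *;st(2)"
```

```text
t 9.8 stand-frame TCP mm [ 59.8   1.2 133.7] F [-1.5 -0.2  0. ] w 59.2 tau [-0.25 -0.04  0.02]
```

Emit:
jog_arm:
  moves:
    - [[2, 0, -0.3], 0]
    - [[4, 0, -0.8], 0]
    - [[6, 0, -1.4], 0]
    - [[8, 0, -2.1], 0]
    - [[8, 0, -2.1], 0]

```text
clock: 10.3
eef_pos: [0.4713, -0.0883, 0.1359]
tool_rot: [0.622, 0.783, 0.0, 0.0]
ft_force: [0.6, -1.8, -1.0]
grip_width: 0.0589
```

Run:
```python
from f import *
st(2)
shot("scene","g1.png",(240,100,320,200),6)
```

```text
t 10.4 stand-frame TCP mm [ 67.8   1.2 135.9] F [-1.9 -0.2 -0.7] w 59.2 tau [-0.4  -0.05  0.02]
```

View pics/g1.png

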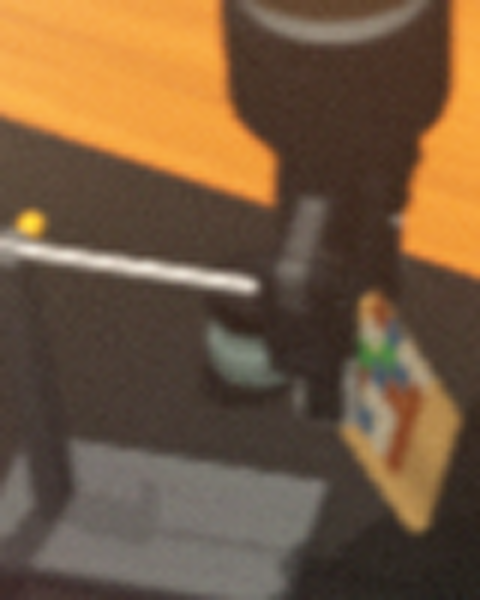

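The board is pivoting as planned. In the crop its bottom corner moved from (296,188) to (310,188), which is about 20° of tilt, and the force is under 3 N. I'll continue to about 45°.

Emit:
jog_arm:
  moves:
    - [[2.3, 0, -0.9], 0]
    - [[4.9, 0, -2.3], 0]
    - [[7.4, 0, -3.8], 0]
    - [[7.4, 0, -3.8], 0]

```text
clock: 10.85
eef_pos: [0.4696, -0.0812, 0.1399]
tool_rot: [0.622, 0.783, -0.0, 0.0]
ft_force: [0.7, -3.1, 0.3]
grip_width: 0.059
```

```bash
python3 -c "from f import *;st(2)"
```

```text
t 10.95 stand-frame TCP mm [ 75.1   1.2 139.8] F [-4.   0.2  0. ] w 59.1 tau [-0.72 -0.13  0.01]
```

Emit:
jog_arm:
  moves:
    - [[1.2, 0, -0.9], 0]
    - [[2.4, 0, -1.9], 0]
    - [[3.5, 0, -2.9], 0]
    - [[4.5, 0, -3.9], 0]
    - [[4.5, 0, -3.9], 0]
    - [[4.5, 0, -3.9], 0]

```text
clock: 11.55
eef_pos: [0.4686, -0.0769, 0.1435]
tool_rot: [0.622, 0.783, -0.0, 0.0]
ft_force: [1.1, -4.4, -0.9]
grip_width: 0.0594
```

Run:
```python
from f import *
st(3)
im=shot("scene","g2.png",(240,100,320,200),6)
```

```text
t 11.7 stand-frame TCP mm [ 79.6   1.2 143.5] F [-4.5  0.4 -0.2] w 59.2 tau [-0.96 -0.17 -0.02]
```

View pics/g2.png

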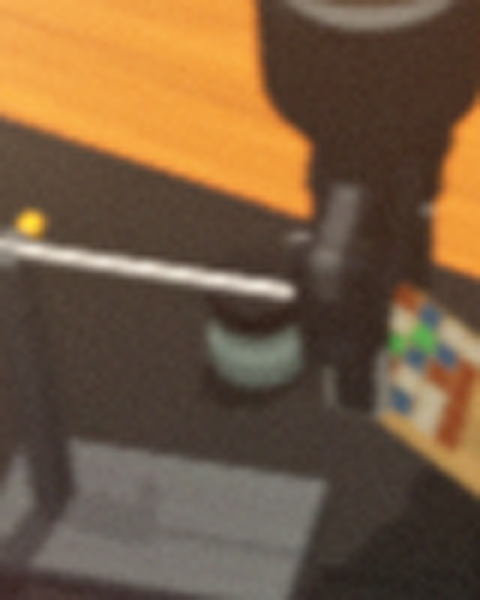

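```bash
cat > tilt.py <<'E'
from f import *
# fit tilt & pivot-distance: plate in stand frame, crossbar at (cx,cz), dir angle th
def corners(cx,cy,cz,th,q=q):
    u=np.array([np.sin(th),0,-np.cos(th)]);n=np.array([np.cos(th),0,np.sin(th)])
    P=[np.array([cx,cy,cz])+u*a/1+n*b+np.array([0,y,0]) for a in(.065,.1) for b in(-.003,.003) for y in(-.03,.03)]
    P=np.array(P);c,s=np.cos(q[2]),np.sin(q[2])
    return np.c_[q[0]+c*P[:,0]-s*P[:,1],q[1]+s*P[:,0]+c*P[:,1],P[:,2]]
def measure(tcp,L=.034,dz=.010):
    from numpy import radians as rd
    for n in("scene","top"):
        imaging.camera(n)
        r=models.regions_of(n,"board")
        if not r: print(n,"none");continue
        cand=sorted(r,key=lambda d:-d["confidence"])[:4]
        for c in cand:
            g=c["region"].astype(np.uint8)
            res=[]
            for a in range(-60,76,3):
                th=rd(a); px,pz=tcp[0],tcp[2]-dz
                cx,cz=px-L*np.sin(th),pz+L*np.cos(th)
                m=np.zeros(g.shape,np.uint8);h=cv2.convexHull(proj(n,corners(cx,tcp[1],cz,th)).round().astype(np.int32));cv2.fillConvexPoly(m,h,1)
                res.append(((m&g).sum()/max(m.sum(),1),a,m.sum()))  # lower part must be covered
                # penalise region spill beyond bottom
                m2=np.zeros(g.shape,np.uint8)
                full=np.r_[proj(n,corners(cx,tcp[1],cz,th)),proj(n,corners(cx+np.sin(th)*-.04,tcp[1],cz+np.cos(th)*.04,th))]
                cv2.fillConvexPoly(m2,cv2.convexHull(full.round().astype(np.int32)),1)
                res[-1]=(res[-1][0]-(g&(1-m2)).sum()/max(g.sum(),1),a)
            res.sort(reverse=True);print(n,round(c["confidence"],2),np.round(c["centre"]),g.sum(),[(round(float(x),2),a) for x,a in res[:3]])
def tcp():
    o=monitor.get_obs();c,s=np.cos(q[2]),np.sin(q[2]);p=o["eef_pos"]-[q[0],q[1],0]
    return np.array([[c,s,0],[-s,c,0],[0,0,1]])@p
E
python3 -c "
from tilt import *
measure(tcp())"
```

```text
scene 0.67 [315. 168.] 513 [(0.89, 42), (0.88, 45), (0.87, 48)]
top 0.94 [340. 228.] 450 [(0.92, 48), (0.87, 45), (0.87, 51)]
```

Both views give 42–48° of tilt. Next I'll back the crossbar 10 mm away from the riser, to just behind the barb end.

Emit:
jog_arm:
  moves:
    - [[-2, 0, 0], 0]
    - [[-4, 0, 0], 0]
    - [[-6, 0, 0], 0]
    - [[-8, 0, 0], 0]
    - [[-10, 0, 0], 0]
    - [[-10, 0, 0], 0]
    - [[-10, 0, 0], 0]

```text
clock: 12.65
eef_pos: [0.4708, -0.0866, 0.1435]
tool_rot: [0.622, 0.783, 0.0, -0.0]
ft_force: [0.2, 0.5, -0.9]
grip_width: 0.0591
```

```bash
python3 -c "
from tilt import *
st(2);measure(tcp())"
```

```text
t 12.75 stand-frame TCP mm [ 69.7   1.3 143.5] F [-0.8 -0.4 -2.1] w 59.2 tau [-0.06 -0.03  0.01]
scene 0.81 [311. 166.] 455 [(0.92, 33), (0.89, 36), (0.81, 39)]
top 0.69 [349. 228.] 362 [(0.85, 36), (0.8, 39), (0.77, 42)]
```

Emit:
jog_arm:
  moves:
    - [[3, 0, 0], 0]
    - [[6, 0, 0], 0]
    - [[9, 0, -0.5], 0]
    - [[11, 0, -1.5], 0]
    - [[12, 0, -2.3], 0]
    - [[13, 0, -3.4], 0]
    - [[14, 0, -4.5], 0]
    - [[14, 0, -4.5], 0]

```text
clock: 13.75
eef_pos: [0.4682, -0.074, 0.1485]
tool_rot: [0.622, 0.783, -0.001, 0.001]
ft_force: [1.5, -5.0, -0.3]
grip_width: 0.0589
```

```bash
python3 -c "
from tilt import *
st(2);measure(tcp())"
```

```text
t 13.85 stand-frame TCP mm [ 82.5   1.  148.4] F [-5.6  0.7  0. ] w 59.4 tau [-1.06 -0.13 -0.02]
scene 0.91 [318. 167.] 584 [(0.95, 48), (0.93, 45), (0.92, 51)]
top 0.69 [336. 231.] 464 [(0.91, 54), (0.89, 51), (0.87, 57)]
top 0.49 [231. 221.] 1785 [(-1.0, 75), (-1.0, 72), (-1.0, 69)]
```

Emit:
jog_arm:
  moves:
    - [[-3, 0, 0], 0]
    - [[-6, 0, 0], 0]
    - [[-9, 0, 0], 0]
    - [[-11, 0, 0], 0]
    - [[-11, 0, 0], 0]

```text
clock: 14.55
eef_pos: [0.4701, -0.0838, 0.1479]
tool_rot: [0.622, 0.783, 0.0, -0.0]
ft_force: [-0.3, -0.4, -1.3]
grip_width: 0.059
```

```bash
python3 -c "
from tilt import *
st(2);measure(tcp());st(4);measure(tcp())"
```

```text
t 14.65 stand-frame TCP mm [ 72.7   1.3 147.9] F [ 0.3  0.2 -1.6] w 59.2 tau [-0.03 -0.03 -0.02]
scene 0.6 [312. 166.] 521 [(0.92, 42), (0.9, 39), (0.85, 36)]
top 0.59 [345. 229.] 507 [(0.94, 45), (0.92, 42), (0.89, 48)]
t 15.05 stand-frame TCP mm [ 72.7   1.2 148. ] F [-0.3 -0.6 -1.7] w 59.2 tau [-0.07 -0.06  0.  ]
scene 0.89 [313. 166.] 522 [(0.95, 42), (0.9, 39), (0.85, 36)]
scene 0.48 [257. 182.] 1756 [(-0.88, -18), (-0.91, -15), (-0.92, -12)]
top 0.81 [341. 227.] 439 [(0.89, 42), (0.88, 45), (0.85, 48)]
```

Emit:
jog_arm:
  moves:
    - [[-2, 0, 0], 0]
    - [[-3.5, 0, 0], 0]
    - [[-3.5, 0, -3], 0]
    - [[-3.5, 0, -5], 0]
    - [[-3.5, 0, -7], 0]
    - [[-3.5, 0, -7], 0]

```text
clock: 15.85
eef_pos: [0.4712, -0.0871, 0.1555]
tool_rot: [0.622, 0.783, 0.0, 0.0]
ft_force: [-0.1, 0.2, -0.7]
grip_width: 0.0592
```

```bash
python3 -c "
from tilt import *
st(2);measure(tcp())"
```

```text
t 15.95 stand-frame TCP mm [ 69.1   1.2 155.2] F [-0.4 -0.1 -2.2] w 58.9 tau [-0.06 -0.04 -0.  ]
scene 0.88 [309. 162.] 497 [(0.93, 39), (0.89, 36), (0.84, 42)]
top 0.58 [345. 229.] 446 [(0.91, 42), (0.88, 39), (0.88, 45)]
```

Emit:
jog_arm:
  moves:
    - [[0, 0, -1.5], 0]
    - [[0, 0, -3], 0]
    - [[0, 0, -3], 0]

```text
clock: 16.45
eef_pos: [0.4712, -0.0871, 0.1583]
tool_rot: [0.622, 0.783, 0.0, 0.0]
ft_force: [0.4, -0.6, -1.2]
grip_width: 0.0593
```

Emit:
jog_arm:
  moves:
    - [[0, 0, -1.5], 0]
    - [[0, 0, -3], 0]
    - [[0, 0, -3], 0]

```text
clock: 16.75
eef_pos: [0.4711, -0.0872, 0.1613]
tool_rot: [0.622, 0.783, 0.0, 0.0]
ft_force: [-0.7, 0.7, -1.3]
grip_width: 0.0589
```

```bash
python3 -c "
from tilt import *
st(3)"
```

```text
t 16.9 stand-frame TCP mm [ 69.1   1.2 161.1] F [-0.1  0.1 -1.6] w 59.2 tau [-0.05  0.01 -0.  ]
```

Emit:
jog_arm:
  moves:
    - [[0, 0, -1.5], 0]
    - [[0, 0, -3], 0]
    - [[0, 0, -3], 0]

```text
clock: 17.2
eef_pos: [0.4711, -0.0872, 0.1643]
tool_rot: [0.622, 0.783, 0.0, 0.0]
ft_force: [0.6, 0.3, -0.8]
grip_width: 0.0588
```

Emit:
jog_arm:
  moves:
    - [[0, 0, -1.5], 0]
    - [[0, 0, -3], 0]
    - [[0, 0, -3], 0]

```text
clock: 17.5
eef_pos: [0.4711, -0.0872, 0.1673]
tool_rot: [0.622, 0.783, 0.0, 0.0]
ft_force: [-0.1, -0.5, -1.4]
grip_width: 0.0591
```

```bash
python3 -c "
from tilt import *
st(3);measure(tcp())"
```

```text
t 17.65 stand-frame TCP mm [ 69.1   1.2 167.1] F [-0.5  0.3 -1.4] w 59.6 tau [0.   0.03 0.07]
scene 0.83 [309. 159.] 508 [(0.92, 39), (0.89, 36), (0.84, 42)]
top 0.94 [345. 228.] 463 [(0.9, 42), (0.87, 45), (0.85, 48)]
```

Still no contact force. Next I'll lift another 12 mm.

Emit:
jog_arm:
  moves:
    - [[0, 0, -1.5], 0]
    - [[0, 0, -3], 0]
    - [[0, 0, -4.5], 0]
    - [[0, 0, -6], 0]
    - [[0, 0, -6], 0]

```text
clock: 18.35
eef_pos: [0.4712, -0.0872, 0.1733]
tool_rot: [0.622, 0.783, 0.0, 0.0]
ft_force: [0.8, -0.5, -0.1]
grip_width: 0.0592
```

```bash
python3 -c "
from tilt import *
st(2)"
```

```text
t 18.45 stand-frame TCP mm [ 69.1   1.2 173.1] F [-0.2  0.5 -1.3] w 59.2 tau [-0.04  0.02  0.03]
```

Emit:
jog_arm:
  moves:
    - [[0, 0, -2], 0]
    - [[0, 0, -4], 0]
    - [[0, 0, -6], 0]
    - [[0, 0, -6], 0]

```text
clock: 18.85
eef_pos: [0.4712, -0.0872, 0.1794]
tool_rot: [0.622, 0.783, 0.0, 0.0]
ft_force: [0.8, -0.2, -1.6]
grip_width: 0.0592
```

```bash
python3 -c "
from tilt import *
st(2);measure(tcp())
im=shot('scene','k0.png',(260,90,340,190),6)"
```

```text
t 18.95 stand-frame TCP mm [ 69.1   1.2 179.1] F [-0.9 -0.1 -1.3] w 59.3 tau [-0.01 -0.   -0.  ]
scene 0.89 [310. 155.] 532 [(0.9, 36), (0.88, 39), (0.81, 42)]
scene 0.63 [259. 183.] 1472 [(-1.0, 75), (-1.0, 72), (-1.0, 69)]
top 0.82 [348. 226.] 514 [(0.94, 42), (0.92, 45), (0.89, 39)]
```

View pics/k0.png

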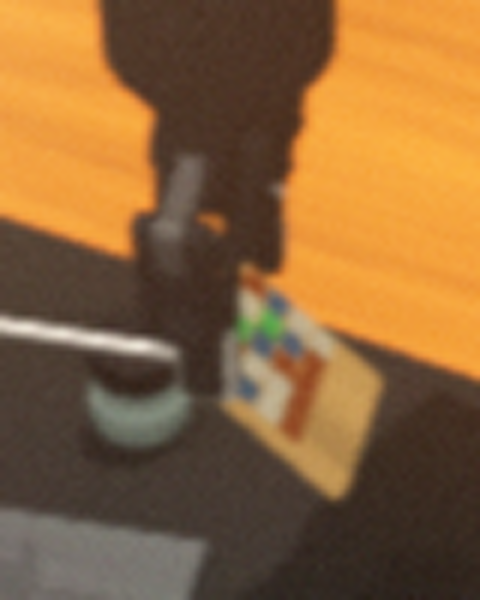

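The board is at about 42°, with its bottom corner at (316,173). The crossbar is estimated at z of about 193 mm, above the riser top at 182.5 mm. Next I'll move out along +x, watching the force.

Emit:
jog_arm:
  moves:
    - [[3, 0, 0], 0]
    - [[6, 0, 0], 0]
    - [[9, 0, 0], 0]
    - [[9, 0, 0], 0]

```text
clock: 19.6
eef_pos: [0.4687, -0.0779, 0.179]
tool_rot: [0.622, 0.783, 0.0, -0.0]
ft_force: [-0.2, -0.0, -0.2]
grip_width: 0.0595
```

Emit:
jog_arm:
  moves:
    - [[3, 0, 0], 0]
    - [[6, 0, 0], 0]
    - [[9, 0, 0], 0]
    - [[9, 0, 0], 0]

```text
clock: 20.0
eef_pos: [0.4667, -0.0692, 0.179]
tool_rot: [0.622, 0.783, -0.0, -0.0]
ft_force: [0.3, 0.2, -0.8]
grip_width: 0.0592
```

```bash
python3 -c "
from tilt import *
st(2);measure(tcp())"
```

```text
t 20.1 stand-frame TCP mm [ 87.3   1.2 179. ] F [ 0.  -0.  -1.3] w 59.3 tau [-0.02 -0.02 -0.05]
scene 0.92 [317. 158.] 525 [(0.92, 39), (0.87, 42), (0.87, 36)]
scene 0.71 [260. 184.] 1515 [(-0.99, -42), (-0.99, -45), (-0.99, -48)]
top 0.84 [338. 227.] 400 [(0.84, 42), (0.8, 45), (0.79, 48)]
```

Emit:
jog_arm:
  moves:
    - [[5, 0, 0], 0]
    - [[10, 0, 0], 0]
    - [[15, 0, 0], 0]
    - [[25, 0, 0], 0]
    - [[35, 0, 0], 0]
    - [[35, 0, 0], 0]
    - [[35, 0, 0], 0]

```text
clock: 21.0
eef_pos: [0.4589, -0.0351, 0.1791]
tool_rot: [0.621, 0.784, -0.0, 0.0]
ft_force: [0.1, 0.0, -1.0]
grip_width: 0.0588
```

Run:
```python
from tilt import *
st(2)
r=models.regions_of("top","rack")
imaging.camera("scene");r2=models.regions_of("scene","rack")
for x in r+r2: print(x["confidence"],np.round(x["centre"]),x["region"].sum(),cv2.minAreaRect(np.argwhere(x["region"])[:,::-1].astype(np.float32)))
for n in("top","scene"):
  for t in("slot","rack","board_near","board_far"):
    print(n,t,[(np.round(d["centre"],1).tolist(),round(d["confidence"],2)) for d in models.landmark_of(n,t)][:3])
to((.4889,.2,.18),73)
```

```text
t 21.1 stand-frame TCP mm [122.2   1.1 179.1] F [-0.5  0.1 -0.9] w 59.0 tau [-0.03  0.02  0.05]
0.81 [229. 223.] 1841 ((230.85000610351562, 222.45001220703125), (37.314876556396484, 60.399505615234375), 18.434947967529297)
0.16 [417. 214.] 268 ((419.5, 217.0), (26.0, 13.0), 90.0)
0.82 [415. 242.] 1733 ((411.9502258300781, 240.95477294921875), (41.70570755004883, 63.76937484741211), 42.273685455322266)
top slot [([229.0, 222.9], 0.89)]
top rack [([233.0, 225.1], 0.66)]
top board_near [([224.6, 243.3], 0.53)]
top board_far [([237.5, 200.7], 0.53)]
scene slot [([418.9, 240.3], 0.88)]
scene rack [([410.9, 245.3], 0.8)]
scene board_near [([425.1, 225.1], 0.87)]
scene board_far [([399.6, 256.9], 0.93)]
t 21.65 eef [ 0.4589 -0.0356  0.179 ] yaw_y 13.1 z [-0. -0. -1.] F [ 0.9 -1.  -1.4] w 59.4 j [-0.08  0.21 -0.22  1.14 -0.    1.26]
shift [222.6  82.6  -1. ] spin -59.9
```

The board is off the hook. Next I'll fit the rack pose from silhouettes and locate the teal and pink stands so the path avoids them.

```bash
cat > rack.py <<'E'
from f import *
from scipy.optimize import minimize
def boxes():
    B=[(-70,70,0,12)]
    for c in(-50,0,50): B+= [(c-13.5,c-5.5,12,38),(c+5.5,c+13.5,12,38)]
    return B
def mask(n,v):
    m=np.zeros((400*4,640*4),np.uint8);c,s=np.cos(v[2]),np.sin(v[2])
    bx=boxes()+[(-53,-47,12,82),(47,53,12,82)]
    for i,(x0,x1,z0,z1) in enumerate(bx):
        w=30 if i>6 else 40
        P=np.array([[x,y,z] for x in(x0,x1) for y in(-w,w) for z in(z0,z1)])/1e3
        W=np.c_[v[0]+c*P[:,0]-s*P[:,1],v[1]+s*P[:,0]+c*P[:,1],P[:,2]]
        cv2.fillConvexPoly(m,cv2.convexHull(((proj(n,W)+.5)*4).astype(np.int32)),1)
    return m
if __name__=="__main__":
    G={}
    for n in("top","scene"):
        imaging.camera(n);g=np.zeros((400,640),np.uint8)
        for t in("rack","board_near"):
            for d in models.regions_of(n,t):
                if d["confidence"]>.3 and np.linalg.norm(d["centre"]-np.array([230,222] if n=="top" else [412,241]))<40: g|=d["region"].astype(np.uint8)
        G[n]=cv2.resize(g,None,fx=4,fy=4,interpolation=0)
    def cost(v,ns=("top","scene")): return sum(1-(mask(n,v)&G[n]).sum()/(mask(n,v)|G[n]).sum() for n in ns)
    for ns in(("top","scene"),("top",),("scene",)):
        r=min((minimize(cost,[.49,.203,np.radians(a)],args=(ns,),method="Nelder-Mead",options=dict(initial_simplex=[[.49,.203,np.radians(a)],[.496,.203,np.radians(a)],[.49,.209,np.radians(a)],[.49,.203,np.radians(a+5)]])) for a in(-15,-20)),key=lambda r:r.fun)
        print(ns,r.x[:2].round(4),np.degrees(r.x[2]).round(1),r.fun)
        if len(ns)==2: np.save("rack.npy",r.x)
    v=np.load("rack.npy");print("slot px",proj("top",[[v[0],v[1],.012]]),proj("scene",[[v[0],v[1],.012]]))
    print("teal riser",tri((371.6,225.2),(257.8,153.4)),"pink",tri((258.2,201),(356.4,129.7)))
E
python3 rack.py
```

```text
Traceback (most recent call last):
  File "rack.py", line 26, in <module>
    r=min((minimize(cost,[.49,.203,np.radians(a)],args=(ns,),method="Nelder-Mead",options=dict(initial_simplex=[[.49,.203,np.radians(a)],[.496,.203,np.radians(a)],[.49,.209,np.radians(a)],[.49,.203,np.radians(a+5)]])) for a in(-15,-20)),key=lambda r:r.fun)
  File "rack.py", line 26, in <genexpr>
    r=min((minimize(cost,[.49,.203,np.radians(a)],args=(ns,),method="Nelder-Mead",options=dict(initial_simplex=[[.49,.203,np.radians(a)],[.496,.203,np.radians(a)],[.49,.209,np.radians(a)],[.49,.203,np.radians(a+5)]])) for a in(-15,-20)),key=lambda r:r.fun)
           ~~~~~~~~^^^^^^^^^^^^^^^^^^^^^^^^^^^^^^^^^^^^^^^^^^^^^^^^^^^^^^^^^^^^^^^^^^^^^^^^^^^^^^^^^^^^^^^^^^^^^^^^^^^^^^^^^^^^^^^^^^^^^^^^^^^^^^^^^^^^^^^^^^^^^^^^^^^^^^^^^^^^^^^^^^^^^^^^^^^^^^^^^^^^^^^^^^^^^^^^^^^^^^
  File "rack.py", line 24, in cost
    def cost(v,ns=("top","scene")): return sum(1-(mask(n,v)&G[n]).sum()/(mask(n,v)|G[n]).sum() for n in ns)
                                           ~~~^^^^^^^^^^^^^^^^^^^^^^^^^^^^^^^^^^^^^^^^^^^^^^^^^^^^^^^^^^^^^
  File "rack.py", line 24, in <genexpr>
    def cost(v,ns=("top","scene")): return sum(1-(mask(n,v)&G[n]).sum()/(mask(n,v)|G[n]).sum() for n in ns)
                                                                         ~~~~^^^^^
  File "rack.py", line 14, in mask
    cv2.fillConvexPoly(m,cv2.convexHull(((proj(n,W)+.5)*4).astype(np.int32)),1)
                                          ~~~~^^^^^
  File "h.py", line 7, in proj
    K,r,t=cal(n); return cv2.projectPoints(np.array(p,float).reshape(-1,1,3),r,t,K,None)[0].reshape(-1,2)
          ~~~^^^
  File "h.py", line 5, in cal
    c=imaging.calibration(n); return np.array(c["camera_matrix"],float),np.array(c["rvec"],float),np.array(c["tvec"],float)
ValueError: time passes only in moves, steps and waits
```

```bash
sed -i 's/^def cal/import functools\n@functools.lru_cache\ndef cal/' h.py; python3 rack.py
```

```text
('top', 'scene') [0.4909 0.2027] -16.8 1.0231761994218767
('top',) [0.4919 0.203 ] -18.5 0.190003955472679
('scene',) [0.3604 0.2067] 0.6 0.7556923427659514
slot px [[230.98653246 223.01050977]] [[414.16563057 240.93574448]]
teal riser (array([0.60987878, 0.12842871, 0.17613437]), np.float64(0.008651501224297566)) pink (array([ 0.65687981, -0.07395334,  0.18727898]), np.float64(0.0018127493026426598))
```

```bash
sed -i 's/-np.array(\[230,222\].*<40: g|=/-np.array([230,222] if n=="top" else [412,241]))<40 and not print(n,t,d["confidence"],d["region"].sum()): g|=/' rack.py; python3 rack.py
python3 - <<'E'
from h import *
for k in range(2):
  L={}
  for n in("scene","top"):
    imaging.camera(n)
    for t in("slot","board_near","board_far"): L[n,t]=[np.round(d["centre"],1).tolist() for d in models.landmark_of(n,t)]
  ref={"slot":(415,241),"board_near":(425,226),"board_far":(398,256)};rt={"slot":(230,223),"board_near":(226,242),"board_far":(237,201)}
  for t in ref:
    a=[p for p in L["scene",t] if np.hypot(*(np.array(p)-ref[t]))<7];b=[p for p in L["top",t] if np.hypot(*(np.array(p)-rt[t]))<7]
    if a and b: print(t,tri(a[0],b[0]),"at z.012:",atz("scene",a[0],.012).round(4),atz("top",b[0],.012).round(4))
E
```

```text
top rack 0.61 1911
top board_near 0.69 101
scene rack 0.58 1598
scene board_near 0.73 494
('top', 'scene') [0.4916 0.2026] -17.0 0.4155559698122818
('top',) [0.4905 0.2032] -17.2 0.14269077196095825
('scene',) [0.4926 0.2018] -17.0 0.2664758384421204
slot px [[231.05612437 222.68734236]] [[413.99678013 241.17256084]]
teal riser (array([0.60987878, 0.12842871, 0.17613437]), np.float64(0.008651501224297566)) pink (array([ 0.65687981, -0.07395334,  0.18727898]), np.float64(0.0018127493026426598))
board_near (array([0.44868167, 0.21028856, 0.02098136]), np.float64(0.0022904760786203633)) at z.012: [0.4413 0.211  0.012 ] [0.4497 0.2108 0.012 ]
board_far (array([0.53933551, 0.18777496, 0.00283251]), np.float64(0.0012438226833973926)) at z.012: [0.5454 0.1879 0.012 ] [0.5376 0.1869 0.012 ]
slot (array([0.48896859, 0.20330101, 0.01231794]), np.float64(2.1204428547440455e-06)) at z.012: [0.4887 0.2033 0.012 ] [0.489  0.2034 0.012 ]
board_near (array([0.4435795 , 0.20758074, 0.01890829]), np.float64(0.006055339530118757)) at z.012: [0.4371 0.2101 0.012 ] [0.4449 0.2058 0.012 ]
board_far (array([0.5387982 , 0.18772561, 0.00432819]), np.float64(0.002772222374752795)) at z.012: [0.5442 0.187  0.012 ] [0.5371 0.1879 0.012 ]
```

```bash
cat > rk.py <<'E'
from tool import *
v=np.array([.491,.2028,np.radians(-16.8)])
def rw(x,y,z): c,s=np.cos(v[2]),np.sin(v[2]); return np.array([v[0]+c*x-s*y,v[1]+s*x+c*y,z])
def rst(n=2):
    F=[];P=[]
    for i in range(n): imaging.camera("top");o=monitor.get_obs();F.append(o["ft_force"]);P.append(o["eef_pos"])
    c,s=np.cos(v[2]),np.sin(v[2]);M=np.array([[c,s,0],[-s,c,0],[0,0,1]])
    print("t",round(o["clock"],2),"rack TCP mm",(M@(np.mean(P,0)-[v[0],v[1],0])*1e3).round(1),"F",(M@np.mean(F,0)).round(1),"w",round(o["grip_width"]*1e3,1))
E
python3 -c "
from rk import *
to(rw(0,-.094,.130),-16.8)"
```

```text
t 23.35 eef [ 0.4589 -0.0355  0.179 ] yaw_y 13.1 z [ 0.  0. -1.] F [ 0.1 -0.4 -1.3] w 58.8 j [-0.08  0.21 -0.22  1.14  0.    1.26]
shift [143.3  38.4  49. ] spin 29.9
```

Emit:
jog_arm:
  moves:
    - [[20, 5, 5], 6]
    - [[45, 12, 12], 12]
    - [[70, 19, 22], 18]
    - [[95, 26, 32], 24]
    - [[120, 32, 42], 30]
    - [[135, 36, 49], 30]
    - [[143, 38, 49], 30]
    - [[143, 38, 49], 30]
    - [[143, 38, 49], 30]

```text
clock: 24.25
eef_pos: [0.4638, 0.112, 0.1304]
tool_rot: [0.803, 0.596, 0.0, 0.0]
ft_force: [0.1, -0.3, -1.0]
grip_width: 0.0589
```

```bash
cat >> tilt.py <<'E'
def measure_r(v,ang):  # board x-direction in rack frame at angle ang(deg) from rack x
    """same tilt fit, for board frame at the tool with normal along world yaw"""
    global q
    o=monitor.get_obs(); qq=np.array([0,0,v[2]+np.radians(ang)])
    c,s=np.cos(qq[2]),np.sin(qq[2]); t=np.array([[c,s,0],[-s,c,0],[0,0,1]])@o["eef_pos"]
    f=corners.__defaults__; corners.__defaults__=(qq,)
    measure(t); corners.__defaults__=f
E
python3 -c "
from tilt import *
from rk import *
rst();measure_r(v,90);to(rw(0,-.094,.084),-16.8)"
```

```text
t 24.35 rack TCP mm [  0.3 -95.  130.5] F [ 0.   0.  -1.8] w 59.5
scene 0.65 [392. 202.] 740 [(0.93, 39), (0.92, 36), (0.9, 42)]
top none
t 24.55 eef [0.4637 0.1118 0.1302] yaw_y -17.0 z [ 0.  0. -1.] F [ 0.   0.1 -0.6] w 59.0 j [ 0.24  0.28 -0.26  1.03 -0.    2.1 ]
shift [ 1.  -0.2 46.2] spin -0.2
```

Emit:
jog_arm:
  moves:
    - [[0, 0, 15], 0]
    - [[0, 0, 30], 0]
    - [[0, 0, 42], 0]
    - [[0, 0, 46], 0]
    - [[4, 0, 46], 0]
    - [[7, 0, 46], 0]
    - [[7, 0, 46], 0]

```text
clock: 25.25
eef_pos: [0.4665, 0.1197, 0.0848]
tool_rot: [0.803, 0.596, 0.001, 0.0]
ft_force: [-0.9, -0.1, -0.9]
grip_width: 0.0594
```

```bash
python3 -c "
from rk import *
rst()"
```

```text
t 25.35 rack TCP mm [  0.3 -87.   84.7] F [-0.2  0.6 -2.1] w 59.2
```

Emit:
jog_arm:
  moves:
    - [[2, 0, 0], 0]
    - [[4, 0, 0], 0]
    - [[4, 0, 0], 0]

```text
clock: 25.65
eef_pos: [0.4668, 0.1231, 0.0841]
tool_rot: [0.803, 0.596, 0.0, 0.0]
ft_force: [0.3, 0.6, -1.6]
grip_width: 0.0589
```

```bash
python3 -c "
from rk import *
rst()"
```

```text
t 25.75 rack TCP mm [ -0.1 -83.4  84. ] F [ 0.4 -0.2 -1. ] w 59.5
```

Emit:
jog_arm:
  moves:
    - [[2, 0, 0], 0]
    - [[4, 0, 0], 0]
    - [[4, 0, 0], 0]

```text
clock: 26.05
eef_pos: [0.4679, 0.127, 0.084]
tool_rot: [0.803, 0.596, 0.0, -0.0]
ft_force: [0.3, -0.5, -0.5]
grip_width: 0.0589
```

```bash
python3 -c "
from rk import *
rst()"
```

```text
t 26.15 rack TCP mm [ -0.2 -79.4  83.9] F [ 0.5 -0.1 -0.6] w 59.4
```

```bash
python3 -c "
from tilt import *
from rk import *
rst(4);measure_r(v,90)
im=shot('scene','m0.png',(350,120,470,280),4)"
```

```text
t 26.35 rack TCP mm [ -0.2 -79.5  84. ] F [ 0.1 -0.5 -0.9] w 59.1
scene 0.92 [393. 219.] 528 [(0.9, 27), (0.88, 24), (0.84, 21)]
top none
```

View pics/m0.png

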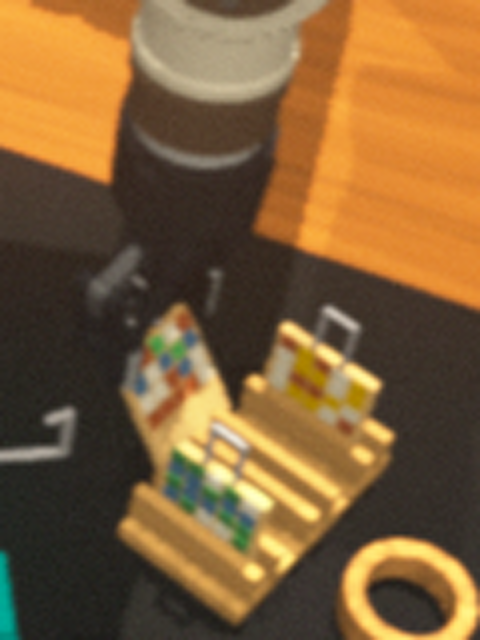

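The board's bottom is bearing on the rack's end at about (388,239), and the tilt is already down to about 25°. The two rack boards are undisturbed. Next I'll carry on righting it.

Emit:
jog_arm:
  moves:
    - [[2, 0, -4], 0]
    - [[5, 0, -7], 0]
    - [[9, 0, -9], 0]
    - [[13, 0, -11], 0]
    - [[17, 0, -12], 0]
    - [[21, 0, -13], 0]
    - [[25, 0, -14], 0]
    - [[25, 0, -14], 0]

```text
clock: 27.4
eef_pos: [0.4753, 0.1513, 0.0981]
tool_rot: [0.803, 0.596, 0.0, -0.0]
ft_force: [0.6, 0.3, -2.5]
grip_width: 0.059
```

```bash
python3 -c "
from tilt import *
from rk import *
rst(3);measure_r(v,90)"
```

```text
t 27.55 rack TCP mm [ -0.2 -54.4  97.9] F [ 0.5 -0.8 -1.3] w 59.0
scene 0.65 [399. 220.] 356 [(0.88, 6), (0.83, 3), (0.71, 9)]
top none
```

Emit:
jog_arm:
  moves:
    - [[3, 0, 0], 0]
    - [[6, 0, 0], 0]
    - [[9, 0, 0], 0]
    - [[12, 0, 0], 0]
    - [[12, 0, 0], 0]

```text
clock: 28.25
eef_pos: [0.4788, 0.1626, 0.098]
tool_rot: [0.803, 0.596, 0.0, -0.0]
ft_force: [0.3, 0.2, -1.2]
grip_width: 0.059
```

```bash
python3 -c "
from tilt import *
from rk import *
rst(3);measure_r(v,90)"
```

```text
t 28.4 rack TCP mm [ -0.1 -42.4  98. ] F [ 0.6 -0.5 -1. ] w 59.2
scene 0.79 [403. 218.] 217 [(0.67, -6), (0.66, -3), (0.55, 0)]
top none
```

Emit:
jog_arm:
  moves:
    - [[-3, 0, 0], 0]
    - [[-6, 0, 0], 0]
    - [[-9, 0, 0], 0]
    - [[-15, 0, 0], 0]
    - [[-15, 0, 0], 0]

```text
clock: 29.1
eef_pos: [0.4738, 0.147, 0.0979]
tool_rot: [0.804, 0.595, -0.0, 0.0]
ft_force: [-0.1, -0.6, -1.4]
grip_width: 0.0592
```

```bash
python3 -c "
from tilt import *
from rk import *
rst(3);measure_r(v,90);measure_r(v,90)"
```

```text
t 29.25 rack TCP mm [ -0.1 -57.7  98.1] F [ 0.8  0.7 -0.8] w 59.1
scene 0.59 [400. 220.] 386 [(0.83, 3), (0.83, 0), (0.8, 6)]
scene 0.19 [415. 242.] 1503 [(-0.29, 66), (-0.29, 63), (-0.32, 60)]
top none
scene 0.69 [398. 219.] 355 [(0.87, 3), (0.81, 6), (0.8, 0)]
top none
```

Emit:
jog_arm:
  moves:
    - [[-20, 0, -10], -8]
    - [[-40, 0, -20], -16]
    - [[-55, 0, -25], -24]
    - [[-55, 0, -25], -32]
    - [[-55, 0, -25], -40]
    - [[-55, 0, -25], -48]
    - [[-55, 0, -25], -56]
    - [[-55, 0, -25], -64]
    - [[-55, 0, -25], -72]
    - [[-55, 0, -25], -80]
    - [[-55, 0, -25], -88]
    - [[-55, 0, -25], -90]

```text
clock: 30.85
eef_pos: [0.4583, 0.0952, 0.123]
tool_rot: [0.145, 0.989, 0.0, 0.0]
ft_force: [0.1, -0.2, -2.3]
grip_width: 0.0592
```

```bash
python3 -c "
from tilt import *
from rk import *
rst(1);measure_r(v,180);to(rw(0.0015,0,.123),73.2)"
```

```text
t 30.9 rack TCP mm [  -0.2 -112.4  123. ] F [-0.1 -0.5 -0.8] w 59.2
scene 0.81 [378. 197.] 401 [(0.87, 3), (0.86, 6), (0.78, 0)]
top none
t 31.1 eef [0.4583 0.0952 0.123 ] yaw_y 73.1 z [-0.  0. -1.] F [ 0.7  0.3 -1.2] w 59.2 j [ 0.2   0.28 -0.29  1.    0.    0.5 ]
shift [ -1.5 112.5  -0. ] spin -0.1
```

Emit:
jog_arm:
  moves:
    - [[-4, 15, 0], 0]
    - [[-4, 40, 0], 0]
    - [[-4, 65, 0], 0]
    - [[-4, 90, 0], 0]
    - [[-4, 105, 0], 0]
    - [[-4, 112, 0], 0]
    - [[-4, 112, 0], 0]
    - [[-4, 112, 0], 0]

```text
clock: 31.9
eef_pos: [0.4942, 0.2006, 0.1227]
tool_rot: [0.147, 0.989, -0.0, -0.0]
ft_force: [0.0, 0.1, -1.0]
grip_width: 0.0594
```

Run:
```python
from tilt import *
from rk import *
rst(1);measure_r(v,180)
a=imaging.camera("scene")[190:270,370:450];b=imaging.camera("top")[180:260,190:270]
# overlay predicted slot edges at rib top
o=np.hstack([cv2.resize(a,None,fx=5,fy=5,interpolation=2),cv2.resize(b,None,fx=5,fy=5,interpolation=2)])
cv2.imwrite("pics/n0.png",cv2.cvtColor(o,cv2.COLOR_RGB2BGR))
for n,x0,y0,sh in(("scene",370,190,0),("top",190,180,400)):
  print(n,((proj(n,[rw(x,y,z) for z in(.038,) for x in(-.0055,.0055) for y in(-.04,.04)])+.5-[x0,y0])*5+[sh,0]).round().tolist())
  t=monitor.get_obs()["eef_pos"]; print("board bottom if upright",((proj(n,[rw(.004+x,y,t[2]-.076) for x in(-.003,.003) for y in(-.03,.03)])+.5-[x0,y0])*5+[sh,0]).round().tolist())
```

```text
t 31.95 rack TCP mm [  3.8  -1.5 122.8] F [-0.7  0.3 -0.6] w 59.0
scene 0.61 [419. 224.] 621 [(0.92, 3), (0.87, 6), (0.83, 0)]
top none
scene [[165.0, 165.0], [319.0, 269.0], [150.0, 180.0], [305.0, 285.0]]
board bottom if upright [[178.0, 174.0], [295.0, 253.0], [170.0, 183.0], [287.0, 262.0]]
top [[678.0, 247.0], [510.0, 197.0], [685.0, 223.0], [518.0, 174.0]]
board bottom if upright [[658.0, 224.0], [531.0, 187.0], [662.0, 212.0], [535.0, 174.0]]
```

View pics/n0.png

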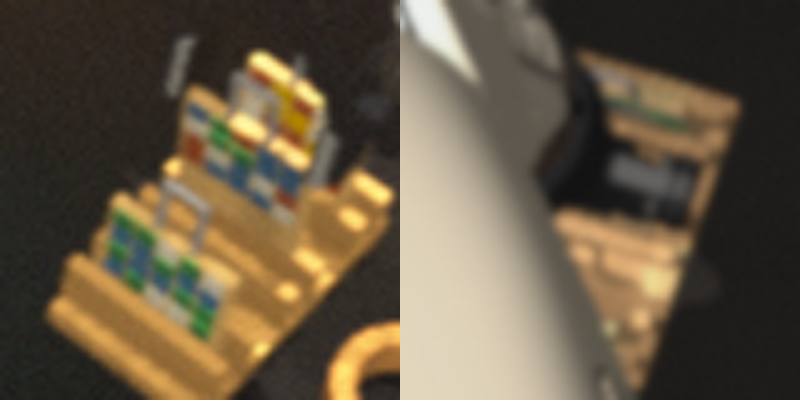

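The view shows our board upright, hanging over the middle slot: its bottom right corner is near (430,240) in the scene image, between the two middle ribs. Next I'll lower it step by step, watching the force.

Emit:
jog_arm:
  moves:
    - [[0, 0, 3], 0]
    - [[0, 0, 6], 0]
    - [[0, 0, 8], 0]
    - [[0, 0, 8], 0]

```text
clock: 32.65
eef_pos: [0.4943, 0.201, 0.1144]
tool_rot: [0.147, 0.989, -0.0, -0.0]
ft_force: [0.2, -0.3, -2.0]
grip_width: 0.059
```

```bash
python3 -c "
from rk import *
rst(4)"
```

```text
t 32.85 rack TCP mm [  3.9  -0.5 114.9] F [-0.  -0.3 -1.4] w 58.6
```

Emit:
jog_arm:
  moves:
    - [[0, 0, 2], 0]
    - [[0, 0, 4], 0]
    - [[0, 0, 4], 0]

```text
clock: 33.15
eef_pos: [0.4944, 0.2011, 0.1106]
tool_rot: [0.147, 0.989, -0.0, -0.0]
ft_force: [-0.2, -0.1, -1.1]
grip_width: 0.0594
```

```bash
python3 -c "
from tilt import *
from rk import *
rst(4);measure_r(v,180)"
```

```text
t 33.35 rack TCP mm [  3.9  -0.5 110.9] F [ 0.  -0.1 -1.4] w 59.3
scene 0.8 [420. 227.] 650 [(0.84, 0), (0.84, 3), (0.83, 6)]
top none
```

Emit:
jog_arm:
  moves:
    - [[0, 0, 1.5], 0]
    - [[0, 0, 3], 0]
    - [[0, 0, 3], 0]

```text
clock: 33.85
eef_pos: [0.4944, 0.2011, 0.1077]
tool_rot: [0.147, 0.989, -0.0, -0.0]
ft_force: [0.7, 1.5, -1.6]
grip_width: 0.059
```

```bash
python3 -c "
from rk import *
rst(4)"
```

```text
t 34.05 rack TCP mm [  3.9  -0.5 107.9] F [ 0.3 -0.2 -0.7] w 59.2
```

Emit:
jog_arm:
  moves:
    - [[0, 0, 1.5], 0]
    - [[0, 0, 3], 0]
    - [[0, 0, 3], 0]

```text
clock: 34.35
eef_pos: [0.4944, 0.2011, 0.1047]
tool_rot: [0.147, 0.989, -0.0, -0.0]
ft_force: [-0.2, 0.3, -1.3]
grip_width: 0.0589
```

```bash
python3 -c "
from rk import *
rst(4)"
```

```text
t 34.55 rack TCP mm [  3.9  -0.5 104.9] F [-0.3  0.3 -1.4] w 59.4
```

Emit:
jog_arm:
  moves:
    - [[0.7, 0, 1.5], 0]
    - [[1.5, 0, 3], 0]
    - [[1.5, 0, 4.5], 0]
    - [[1.5, 0, 4.5], 0]

```text
clock: 34.95
eef_pos: [0.493, 0.2015, 0.1002]
tool_rot: [0.147, 0.989, -0.0, -0.0]
ft_force: [-0.5, -0.4, -1.4]
grip_width: 0.0593
```

```bash
python3 -c "
from tilt import *
from rk import *
rst(4);measure_r(v,180)"
```

```text
t 35.15 rack TCP mm [  2.4  -0.5 100.4] F [ 0.3 -0.2 -2.2] w 59.0
scene 0.97 [420. 231.] 510 [(0.81, 6), (0.76, 9), (0.75, 3)]
top none
```

Emit:
jog_arm:
  moves:
    - [[0.5, 0, 1.5], 0]
    - [[1, 0, 3], 0]
    - [[1, 0, 3], 0]

```text
clock: 35.65
eef_pos: [0.492, 0.2018, 0.0972]
tool_rot: [0.147, 0.989, -0.0, -0.0]
ft_force: [0.3, -0.5, -1.4]
grip_width: 0.059
```

```bash
python3 -c "
from tilt import *
from rk import *
rst(4);measure_r(v,180)"
```

```text
t 35.85 rack TCP mm [ 1.4 -0.6 97.4] F [ 0.2 -0.3 -1.4] w 59.2
scene 0.91 [421. 230.] 481 [(0.8, 6), (0.79, 9), (0.73, 3)]
top none
```

Emit:
jog_arm:
  moves:
    - [[0.5, 0, 1.5], 0]
    - [[0.5, 0, 3], 0]
    - [[0.5, 0, 3], 0]

```text
clock: 36.35
eef_pos: [0.4916, 0.202, 0.0942]
tool_rot: [0.147, 0.989, -0.0, -0.0]
ft_force: [0.2, 0.0, -0.8]
grip_width: 0.0592
```

```bash
python3 -c "
from rk import *
rst(4)"
```

```text
t 36.55 rack TCP mm [ 0.9 -0.6 94.4] F [ 0.4 -0.5 -1.6] w 59.3
```

Emit:
jog_arm:
  moves:
    - [[0.5, 0, 1], 0]
    - [[0.5, 0, 2], 0]
    - [[0.5, 0, 2], 0]

```text
clock: 36.85
eef_pos: [0.4912, 0.2022, 0.0923]
tool_rot: [0.147, 0.989, -0.0, -0.0]
ft_force: [-0.5, -0.2, -1.5]
grip_width: 0.0593
```

```bash
python3 -c "
from rk import *
rst(4)"
```

```text
t 37.05 rack TCP mm [ 0.4 -0.5 92.4] F [ 0.1  0.2 -1.3] w 58.7
```

Emit:
jog_arm:
  moves:
    - [[0, 0, 1], 0]
    - [[0, 0, 2], 0]
    - [[0, 0, 2], 0]

```text
clock: 37.35
eef_pos: [0.4912, 0.2022, 0.0903]
tool_rot: [0.147, 0.989, -0.0, -0.0]
ft_force: [0.8, 0.8, -1.5]
grip_width: 0.0594
```

```bash
python3 -c "
from rk import *
rst(4)"
```

```text
t 37.55 rack TCP mm [ 0.4 -0.5 90.4] F [ 0.2  0.4 -1.8] w 59.0
```

Emit:
jog_arm:
  moves:
    - [[0, 0, 1], 0]
    - [[0, 0, 1.5], 0]
    - [[0, 0, 1.5], 0]

```text
clock: 37.85
eef_pos: [0.492, 0.2023, 0.0897]
tool_rot: [0.147, 0.989, 0.0, 0.001]
ft_force: [0.8, -0.3, 4.0]
grip_width: 0.0594
```

```bash
python3 -c "
from rk import *
rst(4)"
```

```text
t 38.05 rack TCP mm [ 1.  -0.2 89.7] F [ 1.  -0.8  5.6] w 59.2
```

Emit:
jog_arm:
  moves:
    - [[0, 0, 1], 0]
    - [[0, 0, 1], 0]
    - [[0, 0, 1], 0]

```text
clock: 38.35
eef_pos: [0.4925, 0.2027, 0.0892]
tool_rot: [0.147, 0.989, 0.001, 0.001]
ft_force: [1.6, 0.1, 6.2]
grip_width: 0.0594
```

```bash
python3 -c "
from rk import *
rst(4)"
```

```text
t 38.55 rack TCP mm [ 1.4  0.3 89.2] F [0.6 0.2 7. ] w 58.7
```

Emit:
jog_arm:
  moves:
    - [[0, 0, 1], 0]
    - [[0, 0, 1], 0]
    - [[0, 0, 1], 0]

```text
clock: 38.85
eef_pos: [0.493, 0.2028, 0.0888]
tool_rot: [0.147, 0.989, 0.001, 0.002]
ft_force: [-0.2, -0.0, 9.5]
grip_width: 0.0593
```

```bash
python3 -c "
from rk import *
rst(4)"
```

```text
t 39.05 rack TCP mm [ 2.   0.6 88.8] F [ 0.6 -0.1  9.4] w 59.1
```

Contact comes at TCP z of about 90 mm. With the grip offset of about 77 mm, that puts the bottom edge at about 12–13 mm, which is the slot floor. I'll ease the load off, then release gently.

Emit:
jog_arm:
  moves:
    - [[0, 0, -1.5], 0]
    - [[0, 0, -2.5], 0]
    - [[0, 0, -2.5], 0]
    - [[0, 0, -2.5], 0]

```text
clock: 39.45
eef_pos: [0.4911, 0.2023, 0.0892]
tool_rot: [0.147, 0.989, 0.0, -0.0]
ft_force: [0.3, 1.2, 1.1]
grip_width: 0.0589
```

Emit:
jog_arm:
  hand: 62
  moves:
    - [[0, 0, 0], 0]
    - [[0, 0, 0], 0]
    - [[0, 0, 0], 0]
    - [[0, 0, 0], 0]

```text
clock: 39.85
eef_pos: [0.4911, 0.2021, 0.0893]
tool_rot: [0.147, 0.989, -0.0, -0.0]
ft_force: [0.5, 0.6, 1.0]
grip_width: 0.0619
```

Emit:
jog_arm:
  hand: 74
  moves:
    - [[0, 0, 0], 0]
    - [[0, 0, 0], 0]
    - [[0, 0, 0], 0]
    - [[0, 0, 0], 0]

```text
clock: 40.25
eef_pos: [0.4913, 0.2022, 0.0895]
tool_rot: [0.147, 0.989, -0.0, 0.0]
ft_force: [-0.1, -0.9, -0.1]
grip_width: 0.0741
```

Emit:
jog_arm:
  moves:
    - [[0, 0, -10], 0]
    - [[0, 0, -25], 0]
    - [[0, 0, -45], 0]
    - [[0, 0, -80], 0]
    - [[0, 0, -120], 0]
    - [[0, 0, -120], 0]
    - [[0, 0, -120], 0]

```text
clock: 40.95
eef_pos: [0.4921, 0.2025, 0.2114]
tool_rot: [0.147, 0.989, 0.001, 0.002]
ft_force: [-0.3, 0.6, -0.3]
grip_width: 0.0739
```

Run:
```python
from rk import *
rst(2);to(rw(.0,-.25,.21),73.2)
im=imaging.camera("scene");np.save("pics/last.npy",im)
for t in("board","loop","board_near","board_far","slot"):
    print(t,[(np.round(d["centre"],1).tolist(),round(d["confidence"],2)) for d in models.landmark_of("scene",t)][:4])
print("expected origin/loop mid,near,far",proj("scene",[rw(x,0,z) for x in(0,-.05,.05) for z in(.012,.112)]).round(1).tolist())
```

```text
t 41.05 rack TCP mm [ 2.000e-01 -7.000e-01  2.094e+02] F [ 0.4 -0.4 -0.2] w 74.1
t 41.05 eef [0.4907 0.202  0.2089] yaw_y 73.1 z [-0.001 -0.    -1.   ] F [ 0.  -0.3  0.2] w 74.1 j [0.39 0.32 0.01 1.26 0.   0.69]
shift [  -0.4 -249.1   -0.9] spin -0.1
board [([414.2, 241.0], 0.61), ([422.8, 224.5], 0.37)]
loop [([417.1, 219.7], 0.7)]
board_near [([425.5, 226.3], 0.89)]
board_far [([396.4, 257.0], 0.71), ([271.0, 189.8], 0.35)]
slot [([418.9, 241.7], 0.89)]
expected origin/loop mid,near,far [[414.2, 241.0], [422.5, 213.4], [427.0, 227.3], [436.2, 199.3], [400.7, 255.4], [408.1, 228.4]]
```

The board's bottom origin lands exactly on the slot, but the loop landmark suggests the board is leaning towards +x. I'll measure the lean, with the neighbouring boards as a reference.

```bash
cat > lean.py <<'E'
from rk import *
def quad(x0,th,lo=.028,hi=.070,z0=.012):
    # plate pts at height a along plate from bottom; th>0 leans to +x_r; bottom centre at x0
    return np.array([rw(x0+a*np.sin(th)+b*np.cos(th),y,z0+a*np.cos(th)-b*np.sin(th)) for a in(lo,hi) for b in(-.003,.003) for y in(-.03,.03)])
def lean(cam="scene"):
    imaging.camera(cam)
    for t in("board","board_near","board_far","loop"):
        print(t,"lm",[np.round(d["centre"],1).tolist() for d in models.landmark_of(cam,t)])
    seen=[]
    for t in("board",):
      for d in models.regions_of(cam,t):
        g=d["region"].astype(np.uint8)
        best=[]
        for xs in(-.05,0,.05):
          for dx in np.arange(-.004,.0041,.001):
            for a in range(-14,15,2):
              m=np.zeros(g.shape,np.uint8);cv2.fillConvexPoly(m,cv2.convexHull(proj(cam,quad(xs+dx,np.radians(a))).round().astype(np.int32)),1)
              best.append(((m&g).sum()/(m|g).sum(),xs,round(dx*1e3),a))
        best.sort(reverse=True);print(cam,round(d["confidence"],2),np.round(d["centre"]),g.sum(),[(round(float(b[0]),2),)+b[1:] for b in best[:5]])
if __name__=="__main__": lean();print("loop px for lean -11..11 (mid)",[proj("scene",[rw(.1*np.sin(np.radians(a)),0,.012+.1*np.cos(np.radians(a)))]).round(1).ravel().tolist() for a in(-11,0,11)])
E
python3 lean.py
```

```text
board lm [[417.2, 241.5]]
board_near lm [[424.8, 226.9]]
board_far lm [[400.4, 256.4]]
loop lm [[418.0, 219.4]]
scene 0.88 [416. 232.] 336 [(0.79, 0, -2, 12), (0.79, 0, -1, 12), (0.79, 0, -3, 14), (0.79, 0, -4, 14), (0.78, 0, 1, 10)]
scene 0.39 [260. 184.] 1856 [(0.0, 0.05, 4, 14), (0.0, 0.05, 4, 12), (0.0, 0.05, 4, 10), (0.0, 0.05, 4, 8), (0.0, 0.05, 4, 6)]
loop px for lean -11..11 (mid) [[427.6, 208.5], [422.5, 213.4], [416.9, 219.6]]
```

Emit:
jog_arm:
  moves:
    - [[0, -40, 0], 0]
    - [[0, -90, 0], 0]
    - [[0, -140, 0], 0]
    - [[0, -190, 0], 0]
    - [[0, -230, 0], 0]
    - [[0, -230, 0], 0]

```text
clock: 42.25
eef_pos: [0.4229, -0.0215, 0.2097]
tool_rot: [0.15, 0.989, -0.001, -0.0]
ft_force: [0.1, 0.9, -0.4]
grip_width: 0.0742
```

Run:
```python
from lean import *
lean("top");lean("scene")
shot("scene","last.png",(370,180,460,280),5)
```

```text
board lm [[229.7, 221.4]]
board_near lm [[226.8, 242.8]]
board_far lm [[239.3, 203.0], [224.5, 209.9]]
loop lm [[224.4, 211.6]]
top 0.74 [227. 218.] 286 [(0.78, 0, -4, 12), (0.74, 0, -3, 12), (0.74, 0, -4, 10), (0.74, 0, -4, 14), (0.72, 0, -2, 8)]
board lm [[415.2, 240.4]]
board_near lm [[424.3, 225.1]]
board_far lm [[399.2, 257.0]]
loop lm [[417.1, 219.6]]
scene 0.85 [419. 232.] 346 [(0.75, 0, 0, 12), (0.74, 0, 4, 8), (0.74, 0, 1, 10), (0.74, 0, 3, 10), (0.74, 0, 2, 10)]
scene 0.47 [259. 183.] 1521 [(0.0, 0.05, 4, 14), (0.0, 0.05, 4, 12), (0.0, 0.05, 4, 10), (0.0, 0.05, 4, 8), (0.0, 0.05, 4, 6)]
```

The viewer's picture limit is reached, but the fits in both views agree: the board is in the middle slot and leans about 11° against the +x rib. I'll regrip it near the top, push it flush against the other wall and release it upright.

```bash
python3 -c "
from rk import *
to(rw(.010,-.0005,.087),73.2)"
```

```text
t 42.9 eef [ 0.4245 -0.0175  0.2094] yaw_y 73.2 z [-0. -0. -1.] F [ 0.3 -0.6  0.2] w 74.3 j [-0.04  0.12 -0.25  1.2  -0.    0.25]
shift [ -9.8 229.6 122.4] spin -0.0
```

Emit:
jog_arm:
  hand: 78
  moves:
    - [[-10, 40, 0], 0]
    - [[-10, 90, 0], 0]
    - [[-10, 140, 0], 0]
    - [[-10, 190, 0], 0]
    - [[-10, 220, 0], 0]
    - [[-10, 230, 0], 0]
    - [[-10, 230, 20], 0]
    - [[-10, 230, 50], 0]
    - [[-10, 230, 80], 0]
    - [[-10, 230, 95], 0]
    - [[-10, 230, 95], 0]

```text
clock: 44.0
eef_pos: [0.4986, 0.1976, 0.1118]
tool_rot: [0.147, 0.989, -0.002, -0.003]
ft_force: [-0.9, -0.1, 0.2]
grip_width: 0.0782
```

```bash
python3 -c "
from rk import *
rst(2);to(rw(.010,-.0005,.087),73.2)"
```

```text
t 44.1 rack TCP mm [ 10.2  -1.4 114.2] F [0.3 0.5 0.8] w 78.3
t 44.1 eef [0.5009 0.1987 0.1148] yaw_y 73.1 z [-0. -0. -1.] F [0.9 0.5 0.9] w 78.3 j [ 0.38  0.41 -0.12  1.04 -0.    0.67]
shift [ 0.6  0.6 27.8] spin -0.1
```

Emit:
jog_arm:
  moves:
    - [[0.5, 0.5, 9], 0]
    - [[0.5, 0.5, 18], 0]
    - [[0.5, 0.5, 25], 0]
    - [[0.5, 0.5, 28], 0]
    - [[0.5, 0.5, 28], 0]

```text
clock: 44.6
eef_pos: [0.5, 0.1997, 0.0858]
tool_rot: [0.147, 0.989, -0.0, -0.001]
ft_force: [-0.0, 0.6, -0.4]
grip_width: 0.0781
```

Emit:
jog_arm:
  hand: 59
  moves:
    - [[0, 0, 0], 0]
    - [[0, 0, 0], 0]
    - [[0, 0, 0], 0]
    - [[0, 0, 0], 0]
    - [[0, 0, 0], 0]

```text
clock: 45.1
eef_pos: [0.5008, 0.1999, 0.0868]
tool_rot: [0.147, 0.989, 0.0, 0.0]
ft_force: [1.2, -0.6, 1.8]
grip_width: 0.0591
```

Emit:
jog_arm:
  moves:
    - [[2, 0, -0.4], 0]
    - [[4, 0, -0.8], 0]
    - [[6, 0, -1], 0]
    - [[8, 0, -1.2], 0]
    - [[10, 0, -1.3], 0]
    - [[10, 0, -1.3], 0]

```text
clock: 45.7
eef_pos: [0.4906, 0.203, 0.0877]
tool_rot: [0.147, 0.989, -0.0, -0.0]
ft_force: [-0.0, -0.1, -0.4]
grip_width: 0.0591
```

```bash
python3 -c "
from lean import *
rst(3);lean()"
```

```text
t 45.85 rack TCP mm [-0.2  0.  87.7] F [ 0.9  0.8 -0.8] w 59.0
board lm [[414.9, 242.2]]
board_near lm [[423.6, 227.2]]
board_far lm [[398.4, 256.3]]
loop lm [[422.2, 215.2], [411.3, 245.3]]
scene 0.73 [420. 229.] 513 [(0.73, 0, 4, -2), (0.73, 0, 4, 0), (0.72, 0, 3, 0), (0.72, 0, 2, 0), (0.71, 0, 3, 2)]
scene 0.56 [258. 183.] 1559 [(0.0, 0.05, 4, 14), (0.0, 0.05, 4, 12), (0.0, 0.05, 4, 10), (0.0, 0.05, 4, 8), (0.0, 0.05, 4, 6)]
```

Emit:
jog_arm:
  moves:
    - [[1, 0, 0], 0]
    - [[2, 0, 0], 0]
    - [[2, 0, 0], 0]
    - [[2, 0, 0], 0]

```text
clock: 46.55
eef_pos: [0.489, 0.2033, 0.0877]
tool_rot: [0.147, 0.989, -0.0, -0.0]
ft_force: [0.6, -1.0, -1.2]
grip_width: 0.0591
```

```bash
python3 -c "
from lean import *
rst(4)"
```

```text
Traceback (most recent call last):
  File "rk.py", line 6, in rst
    for i in range(n): imaging.camera("top");o=monitor.get_obs();F.append(o["ft_force"]);P.append(o["eef_pos"])
                       ~~~~~~~~~~~~~~^^^^^^^
ValueError: 200 camera calls are used up
```

Emit:
jog_arm:
  moves:
    - [[1, 0, 0], 0]
    - [[1.5, 0, 0], 0]
    - [[1.5, 0, 0], 0]
    - [[1.5, 0, 0], 0]

```text
clock: 47.05
eef_pos: [0.4877, 0.2038, 0.0878]
tool_rot: [0.147, 0.989, -0.0, 0.0]
ft_force: [0.9, -1.2, -0.5]
grip_width: 0.0595
```

```bash
python3 -c "
from lean import *
rst(4);lean()"
```

```text
Traceback (most recent call last):
  File "rk.py", line 6, in rst
    for i in range(n): imaging.camera("top");o=monitor.get_obs();F.append(o["ft_force"]);P.append(o["eef_pos"])
                       ~~~~~~~~~~~~~~^^^^^^^
ValueError: 200 camera calls are used up
```

The camera calls are used up, so from here I'm working by force feel. I'll keep easing the board towards the wall.

Emit:
jog_arm:
  moves:
    - [[1, 0, 0], 0]
    - [[1, 0, 0], 0]
    - [[1, 0, 0], 0]

```text
clock: 47.35
eef_pos: [0.4867, 0.2041, 0.0879]
tool_rot: [0.147, 0.989, 0.0, 0.0]
ft_force: [0.9, -0.4, -0.1]
grip_width: 0.0593
```

Emit:
jog_arm:
  moves:
    - [[0, 0, 0], 0]

```text
clock: 47.45
eef_pos: [0.4867, 0.2041, 0.0878]
tool_rot: [0.147, 0.989, -0.0, 0.0]
ft_force: [1.3, -0.8, -0.8]
grip_width: 0.0592
```

Emit:
jog_arm:
  moves:
    - [[1, 0, 0], 0]
    - [[1, 0, 0], 0]
    - [[1, 0, 0], 0]

```text
clock: 47.75
eef_pos: [0.4857, 0.2044, 0.0878]
tool_rot: [0.147, 0.989, 0.0, 0.0]
ft_force: [1.0, 0.0, -0.8]
grip_width: 0.059
```

Emit:
jog_arm:
  moves:
    - [[0, 0, 0], 0]

```text
clock: 47.85
eef_pos: [0.4857, 0.2044, 0.0878]
tool_rot: [0.147, 0.989, 0.0, 0.0]
ft_force: [0.9, -0.6, -1.5]
grip_width: 0.0591
```

Emit:
jog_arm:
  moves:
    - [[-1, 0, 0], 0]
    - [[-2, 0, 0], 0]
    - [[-2.9, 0, 0], 0]
    - [[-2.9, 0, 0.3], 0]
    - [[-2.9, 0, 0.5], 0]
    - [[-2.9, 0, 0.5], 0]

```text
clock: 48.45
eef_pos: [0.4886, 0.2035, 0.0876]
tool_rot: [0.147, 0.989, -0.0, 0.0]
ft_force: [-0.2, -1.0, 2.5]
grip_width: 0.0591
```

```bash
python3 -c "
from rk import *
to(rw(-.0026,0,.087),73.2)"
```

```text
t 48.45 eef [0.4886 0.2035 0.0876] yaw_y 73.1 z [ 0. -0. -1.] F [-0.2 -1.   2.5] w 59.1 j [ 0.39  0.42 -0.18  0.97 -0.    0.69]
shift [0.1 0.  0.6] spin -0.1
```

The board is seated (about 4 N down) and centred by geometry. I'll release in small opening steps.

Emit:
jog_arm:
  hand: 60.5
  moves:
    - [[0, 0, -0.3], 0]
    - [[0, 0, -0.3], 0]
    - [[0, 0, -0.3], 0]
    - [[0, 0, -0.3], 0]

```text
clock: 48.85
eef_pos: [0.4883, 0.2036, 0.0874]
tool_rot: [0.147, 0.989, -0.0, -0.0]
ft_force: [0.6, -1.2, 0.1]
grip_width: 0.0607
```

Emit:
jog_arm:
  hand: 63
  moves:
    - [[0, 0, 0], 0]
    - [[0, 0, 0], 0]
    - [[0, 0, 0], 0]
    - [[0, 0, 0], 0]

```text
clock: 49.25
eef_pos: [0.4885, 0.2036, 0.0876]
tool_rot: [0.147, 0.989, 0.0, 0.0]
ft_force: [0.4, -0.4, -0.2]
grip_width: 0.063
```

Emit:
jog_arm:
  hand: 76
  moves:
    - [[0, 0, 0], 0]
    - [[0, 0, 0], 0]
    - [[0, 0, 0], 0]
    - [[0, 0, 0], 0]
    - [[0, 0, 0], 0]

```text
clock: 49.75
eef_pos: [0.4885, 0.2036, 0.0876]
tool_rot: [0.147, 0.989, -0.0, 0.0]
ft_force: [0.1, 0.2, 0.4]
grip_width: 0.0759
```

Emit:
jog_arm:
  moves:
    - [[0, 0, -8], 0]
    - [[0, 0, -20], 0]
    - [[0, 0, -45], 0]
    - [[0, 0, -80], 0]
    - [[0, 0, -120], 0]
    - [[0, 0, -120], 0]
    - [[0, 0, -120], 0]
    - [[0, 0, -120], 0]

```text
clock: 50.55
eef_pos: [0.488, 0.2034, 0.2073]
tool_rot: [0.147, 0.989, -0.0, -0.0]
ft_force: [-0.0, 0.6, -0.5]
grip_width: 0.0757
```

Run:
```python
from rk import *
to(rw(0,0,.2),73.2)
try: print([d["centre"] for d in models.landmark_of("scene","loop")])
except Exception as e: print(e)
bot.job_done()
```

```text
t 50.55 eef [0.488  0.2034 0.2073] yaw_y 73.1 z [-0.001 -0.    -1.   ] F [-0.   0.6 -0.5] w 75.7 j [0.39 0.32 0.   1.26 0.   0.69]
shift [-3.1  0.3  7.3] spin -0.1
[[422.2, 215.2], [411.3, 245.3]]
the job is handed in; nothing more can be done
```

The board is off the hook, standing in the rack's middle slot and released. I handed the job in at about 51 s, but could not confirm by camera that it stayed fully upright after the last release.

- **Unhooking:** The tool can only stay vertical, so I let the board pivot in a fingertip grip against the riser until it was tilted about 45°. I then lifted the crossbar behind the barb and out. The force on the hook read at most about 6 N, and nothing touched during the pass over the barb.
- **Seating:** I righted the board gently against the end of the rack and lowered it into the middle slot. The firmest push down was about 11 N.
- **First release:** The board leaned about 11° against the +x rib, and the fits in both cameras agreed on this. I gripped it again, stood it up, seated it with about 4 N and released it in small steps.
- **Last checks:**
  - After re-standing, while the board was still gripped, the loop landmark was at (422.2, 215.2) against an upright expectation of (422.5, 213.4), so within about 2°.
  - After release the wrist force was about zero and the gripper was open and well clear.
  - Both neighbouring boards read as still in their slots at the last picture.
- **Not verified:** The 200 camera calls ran out just before the final nudge and release. That last centring was by force and geometry only, and the landmark printed at hand-in came from the earlier picture. If the board tipped again, it is leaning slightly within its slot.

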